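# Load the mould dryer behind the bakery counter

## Robot

A 6-joint arm with a two-finger parallel gripper is mounted at the origin on the work surface. World frame = base frame: x ahead of the robot, y to its left, z up, the work surface at z = 0. Lengths are in m, angles in rad, forces in N, time in s.
With the tool pointing down it reaches from about 0.325 to 0.775 m from the base axis. Payload 5.5 kg.
Tool frame: the origin (TCP) lies at the centre of the arm's flange, where the gripper is bolted on; the fingertips stand 182 mm ahead of it and the grasp point (between the pads) lies grip_point_offset ahead of it (grip_point_offset is the distance from the TCP to the grasp point, in m); z points along the fingers, y is the line along which they close (so a half turn about z gives the same grasp; the last joint's range is limited). The gripper opens to 88 mm and grips with 3 to 60 N. Pads are 20 mm wide; open, the fingers measure 115 mm over their backs; the gripper's body (75 mm by 178 mm) begins 61 mm behind the grasp point.
Start: joints at [-1.339, 0.091, 1.231, -0, 1.82, -0.057], TCP at [0.171, -0.575, 0.405] pointing down, gripper open.
Joint ranges: [-2.87, 2.87], [-0.86, 2.18], [0.17, 2.46], [-1.51, 4.65], [0.06, 2.69], [-2.65, 2.65]. Speed limits (rad/s): [2.57, 2.57, 3.01, 3.14, 3.14, 3.14].

## Interface

Orientations are given as a rotation vector (axis times angle).
In Python, from workcell import get_state, get_image, calibration, finish_job, grip_point_offset gives the robot as it stands.
- The arm moves only by the tool carry_out, never from a script. Its argument "moves" is a list of rows, each a list of 3 entries, a list of its own where there are three numbers: the finger opening in mm, from 0 to 87.8, then the shift along the world's x, y, z in units of 60 mm (1.0 is 60 mm), then the turn, a rotation vector about the world's x, y, z in degrees. A call has 1 to 5 rows; each row is the pose to reach, as a shift and turn from the pose commanded when the call began; what a row does not reach only later rows make up. A row lasts 1/8 s, in which the tool goes at most 62.5 mm and 10.7 degrees, less where a joint would pass 70% of its speed; a pose out of reach is approached as far as the arm can. A call with a gripper value outside its range is refused whole. The fingers move at their own pace and stop on an object; "grip_force" is the grip in N (left out, the last holds). Time passes only in rows, so rows that repeat a pose let the fingers close. It gives the time, the measured TCP pose, the force, the opening and the grip force at its end, in the units of the state.
- get_state(): the state, without advancing time (a new reading comes with each control period).
- get_image(name): name is "side" or "top"; returns the picture (480x640x3 uint8, red, green, blue); there is no depth.
- calibration(name): a dict with "mtx" (3x3 intrinsics, pixels), "dist_coeffs" ([k1, k2, p1, p2, k3] as OpenCV has them; the pictures are not rectified), "eye" and "orientation" of the camera in the world. Camera axes: x right, y up, looking along -z (the intrinsics and any distortion apply to the point x, -y, -z); pixel columns grow to the right and rows downward; lengths in m; the calibration is good to about 2 mm. A picture is of the moment at which its call begins. calibration takes no time and is no camera call.
- finish_job(): hands the job in; it is judged then, once.
The state is a dict: "time": time; "joints": joint angles; "qvel": joint speeds; "joint_efforts": joint torques, N m; "position": TCP position; "ee_rot": TCP orientation; "wrist_force": force on the tool from outside, world axes, zero at the start; "ft_torque": the same for the moment, N m; "opening": opening from 0.0 (shut) to 1.0 (fully open); "grip_force": force on a finger pad.
Only numpy, scipy, OpenCV 4.12 (cv2) and the standard library are available. Lean on these libraries where they do the work, as an engineer would, in place of code of your own. Each camera call takes 0.05 s, during which the arm holds its last target. There are 200 camera calls.

## Task

Put every mini-loaf mould on the counter into a pocket of the drying tray, one to a pocket, mouth down and fully seated, and slide the cake lifter blade first into the slot of its wooden holder, fully home. When all that is done, press the dryer's start button all the way down and let it come up again; leave the rest of the counter as it is.

Things in the scene. Friction and masses are not known exactly. Their poses are not given: they have to be found in the camera images.
- mould0: loose aluminium mini-loaf mould, open box 42 (own x) x 52 (y) x 36 mm (z), walls and base 3 mm, about 70 g. Origin: centre of the outside of the closed base; own z points from base to open mouth (mouth plane at z = +36 mm). Starts lying on a 52 x 36 mm side, own y level, mouth looking sideways, 42 mm tall. One of the four may be absent (None). A knock may topple it
- mould1: loose aluminium mini-loaf mould, open box 42 (own x) x 52 (y) x 36 mm (z), walls and base 3 mm, about 70 g. Origin: centre of the outside of the closed base; own z points from base to open mouth (mouth plane at z = +36 mm). Starts lying on a 52 x 36 mm side, own y level, mouth looking sideways, 42 mm tall. One of the four may be absent (None). A knock may topple it
- mould2: loose aluminium mini-loaf mould, open box 42 (own x) x 52 (y) x 36 mm (z), walls and base 3 mm, about 70 g. Origin: centre of the outside of the closed base; own z points from base to open mouth (mouth plane at z = +36 mm). Starts standing on its base, mouth up. One of the four may be absent (None). A knock may topple it
- mould3: loose aluminium mini-loaf mould, open box 42 (own x) x 52 (y) x 36 mm (z), walls and base 3 mm, about 70 g. Origin: centre of the outside of the closed base; own z points from base to open mouth (mouth plane at z = +36 mm). Starts standing on its base, mouth up. One of the four may be absent (None). A knock may topple it
- dryer: fixed drying tray: grey base 100 (x) x 380 (y) x 20 mm, steel pocket frame on it up to 26 mm; origin: centre of underside. Four pockets in a row at own y = -145, -65, 15, 95 mm, each 47 (x) x 57 mm (y), 6 mm deep: a mould fits mouth down, its 52 mm along the tray's y, either way round. Frame 23 mm wide between pockets, 8 mm outside. Start button at own y = 160 mm
- pocket0 (a point): centre of the floor of a tray pocket (20 mm above the counter); axes as the dryer's. A seated mould's base is 36 mm above this point
- pocket1 (a point): centre of the floor of a tray pocket (20 mm above the counter); axes as the dryer's. A seated mould's base is 36 mm above this point
- pocket2 (a point): centre of the floor of a tray pocket (20 mm above the counter); axes as the dryer's. A seated mould's base is 36 mm above this point
- pocket3 (a point): centre of the floor of a tray pocket (20 mm above the counter); axes as the dryer's. A seated mould's base is 36 mm above this point
- start_top (a point): centre of the top of the round white start button (radius 13 mm) of the dryer; it is pressed straight down
- start (a joint): travel of the start button: 0 up, 0.006 m fully down, sprung (4 N fully down)
- holder: fixed wooden holder, base 165 (x) x 86 (y) x 12 mm, own x -85 to +80 mm; origin: underside, on the slot's middle line. Own x -85 to -10: open porch, 12 mm high; own x -10 to +75: level slot 66 mm wide, 12 to 20 mm above the counter, under two 4 mm thick, 25 mm wide lips with an open gap between. Mouth looks to own -x (the robot), stop at own x = +75 mm
- slot_end (a point): middle of the slot floor at the stop (12 mm above the counter); x points in the direction of insertion, z up
- lifter: loose cake lifter lying flat: black handle 90 (own x) x 22 (y) x 30 mm (z); flush with its underside a steel blade 60 mm wide, 3 mm thick, from the handle to own x = +135 mm. About 140 g, centre of mass near own x = +20 mm. Origin: centre of the handle's underside; own x points along the blade. With the blade home the handle stands outside the slot
- lifter_tip (a point): middle of the blade's front edge, at the underside
- roll_a: bystander: bread roll, 64 mm across, 35 mm high, near the moulds; leave it
- roll_b: bystander: bread roll, 64 mm across, 35 mm high; leave it
- jam: bystander: jar 64 mm across, 90 mm high; leave it
- honey: bystander: jar 60 mm across, 80 mm high; leave it
- saucer: bystander: white saucer 100 mm across, 18 mm high; leave it
- brush: bystander: brush lying at the right; leave it
Things that resemble listed ones, but are neither listed nor needed, are in the scene too. What is shaped like the mould0 but yellow is not meant.

How it is judged:
On the way, in this order (a step that is already met when the one before it is completed fails the run):
1. all moulds seated mouth down in pockets and the lifter home in its slot, in any order (((horizontal distance between mould0 and pocket0 below 0.006 m and z of mould0 in the frame of pocket0 between 0.03 and 0.0395 m and angle between mould0's own z axis and vertical above 3.04 rad) or (horizontal distance between mould0 and pocket1 below 0.006 m and z of mould0 in the frame of pocket1 between 0.03 and 0.0395 m and angle between mould0's own z axis and vertical above 3.04 rad) or (horizontal distance between mould0 and pocket2 below 0.006 m and z of mould0 in the frame of pocket2 between 0.03 and 0.0395 m and angle between mould0's own z axis and vertical above 3.04 rad) or (horizontal distance between mould0 and pocket3 below 0.006 m and z of mould0 in the frame of pocket3 between 0.03 and 0.0395 m and angle between mould0's own z axis and vertical above 3.04 rad)) and ((horizontal distance between mould1 and pocket0 below 0.006 m and z of mould1 in the frame of pocket0 between 0.03 and 0.0395 m and angle between mould1's own z axis and vertical above 3.04 rad) or (horizontal distance between mould1 and pocket1 below 0.006 m and z of mould1 in the frame of pocket1 between 0.03 and 0.0395 m and angle between mould1's own z axis and vertical above 3.04 rad) or (horizontal distance between mould1 and pocket2 below 0.006 m and z of mould1 in the frame of pocket2 between 0.03 and 0.0395 m and angle between mould1's own z axis and vertical above 3.04 rad) or (horizontal distance between mould1 and pocket3 below 0.006 m and z of mould1 in the frame of pocket3 between 0.03 and 0.0395 m and angle between mould1's own z axis and vertical above 3.04 rad)) and ((horizontal distance between mould2 and pocket0 below 0.006 m and z of mould2 in the frame of pocket0 between 0.03 and 0.0395 m and angle between mould2's own z axis and vertical above 3.04 rad) or (horizontal distance between mould2 and pocket1 below 0.006 m and z of mould2 in the frame of pocket1 between 0.03 and 0.0395 m and angle between mould2's own z axis and vertical above 3.04 rad) or (horizontal distance between mould2 and pocket2 below 0.006 m and z of mould2 in the frame of pocket2 between 0.03 and 0.0395 m and angle between mould2's own z axis and vertical above 3.04 rad) or (horizontal distance between mould2 and pocket3 below 0.006 m and z of mould2 in the frame of pocket3 between 0.03 and 0.0395 m and angle between mould2's own z axis and vertical above 3.04 rad)) and ((horizontal distance between mould3 and pocket0 below 0.006 m and z of mould3 in the frame of pocket0 between 0.03 and 0.0395 m and angle between mould3's own z axis and vertical above 3.04 rad) or (horizontal distance between mould3 and pocket1 below 0.006 m and z of mould3 in the frame of pocket1 between 0.03 and 0.0395 m and angle between mould3's own z axis and vertical above 3.04 rad) or (horizontal distance between mould3 and pocket2 below 0.006 m and z of mould3 in the frame of pocket2 between 0.03 and 0.0395 m and angle between mould3's own z axis and vertical above 3.04 rad) or (horizontal distance between mould3 and pocket3 below 0.006 m and z of mould3 in the frame of pocket3 between 0.03 and 0.0395 m and angle between mould3's own z axis and vertical above 3.04 rad)) and x of lifter_tip in the frame of slot_end between -0.012 and 0.004 m and y of lifter_tip in the frame of slot_end between -0.008 and 0.008 m and z of lifter_tip in the frame of slot_end between -0.003 and 0.007 m and angle between lifter's own z axis and vertical below 0.12 rad and angle between the x axis of lifter and the x axis of holder, either way round below 0.12 rad), for 0.3 s.
2. then the start button is pressed fully down (value of joint start above 0.0045 m), for 0.05 s.
At the end, for the whole second after the job is handed in: every mould present is mouth down (within 0.1 rad) in a pocket, within 6 mm of its centre and with its base less than 39.5 mm above the pocket floor; the lifter's blade tip is within 12 mm of the slot's stop, within 8 mm of its middle line and level; everything is at rest and the button is up again (all of step 1 and linear speed of each of mould0, mould1, mould2, mould3, lifter below 0.02 m/s and value of joint start below 0.002 m); the robot touches nothing.
It fails at once if a bystander (roll, jar, saucer or brush) is moved more than 50 mm (distance of any of roll_a, roll_b, jam, honey, saucer, brush from where it was at the start of the episode above 0.05 m).
Of mould0, mould1, mould2, mould3 only 3 to 4 are there at a start; the rules pass over those that are not, and their reading is None.
At some moment in a run one of mould0, mould1, mould2, mould3, lifter may be knocked a few centimetres aside while the robot is not near it.
It also fails if it takes over 210 s, if anything falls off the work surface, if the arm or the gripper's body presses on something with over 40 N, if the wrist force passes 120 N, or if a joint passes its speed limit or range.

## Working session

There is one attempt and no reset: what is moved stays moved. The work goes in short steps, Python scripts to look and compute and a tool call to move; the robot and the scene stay as the last step left them, time stands still between calls to the robot, and variables do not carry over. Pictures are saved under pics/ and viewed, at most 14 in all, crops included, and the job is handed in when it is done.

Besides the shell and the picture viewer there is one more tool, called as name(argument=value, ...), one argument or row to a line, values as JSON. carry_out: Moves the arm, as the interface text tells. Its arguments: {"type":"object","properties":{"moves":{"type":"array","items":{"type":"array"}},"grip_force":{"type":"number"}},"required":["moves"]}

```bash
mkdir -p pics; ls; python3 - <<'E'
from workcell import *
import cv2
print(grip_point_offset, get_state())
for n in("top","side"):
    print(n,calibration(n)); cv2.imwrite(f"pics/{n}0.png",get_image(n)[:,:,::-1])
E
```

```text
pics
0.1633 {'time': 0.0, 'joints': array([-1.33868410e+00,  9.18344580e-02,  1.23188323e+00,  1.98030925e-06,
        1.81977010e+00, -5.67673030e-02]), 'qvel': array([-0.0005421 , -0.00115267,  0.0004585 ,  0.00064421,  0.00034493,
       -0.00036707]), 'joint_efforts': array([-6.08051687e-04, -4.46456802e+01, -4.06445396e+01,  6.97971904e-02,
        2.93137506e-02, -1.28010270e-04]), 'position': array([ 0.17089943, -0.57520309,  0.40352265]), 'ee_rot': array([-3.10700982e+00, -4.51923714e-01,  2.57496745e-04]), 'wrist_force': array([0.21892661, 0.85874717, 0.51454671]), 'ft_torque': array([ 0.03720353, -0.01360041,  0.01093889]), 'grip_force': 0.0, 'opening': 1.0031167086758415}
top {'mtx': array([[494.50724059,   0.        , 314.46996352],
       [  0.        , 494.50724059, 230.01707267],
       [  0.        ,   0.        ,   1.        ]]), 'dist_coeffs': array([-0.04670097,  0.        ,  0.        ,  0.        ,  0.        ]), 'eye': array([0.40298216, 0.02923715, 1.31644675]), 'orientation': array([ 0.08788641, -0.11807877, -1.57957501])}
side {'mtx': array([[613.01389543,   0.        , 324.80843408],
       [  0.        , 613.01389543, 249.05737652],
       [  0.        ,   0.        ,   1.        ]]), 'dist_coeffs': array([0.06355345, 0.        , 0.        , 0.        , 0.        ]), 'eye': array([-0.20596226,  1.20384546,  1.3007895 ]), 'orientation': array([ 0.33524933, -1.06485808, -2.37799611])}
```

View pics/top0.png

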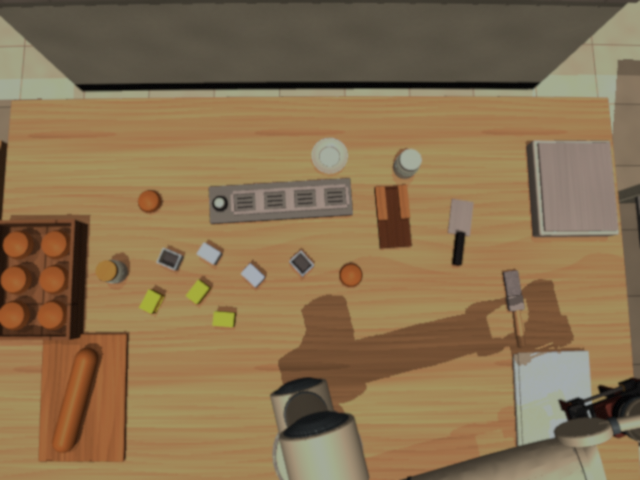

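View pics/side0.png

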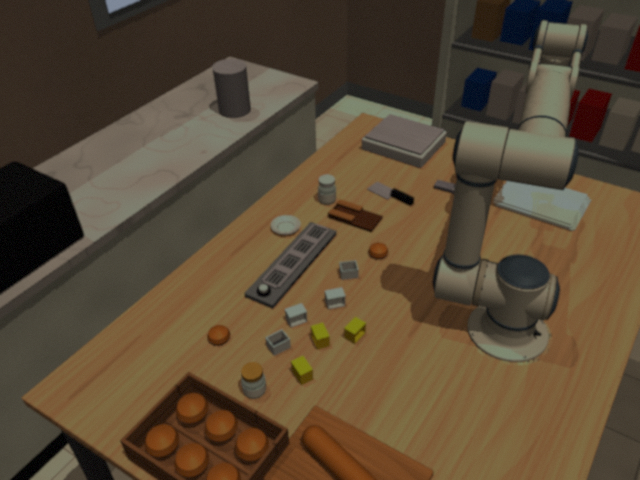

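The top view shows four grey moulds: mouth-up at about (170,259) and (302,263), and lying on a side at about (209,253) and (253,274). The three yellow look-alikes at (151,300), (198,292) and (223,319) aren't meant. The tray is at (281,200), the holder at (393,215), the cake lifter (black handle, blade up) at (460,230), and the brush at (513,300). I'll confirm these with crops.

```bash
cat > h.py <<'E'
import numpy as np, cv2
from scipy.spatial.transform import Rotation as R
from workcell import *
def cam(n):
    c=calibration(n); return c["mtx"],c["dist_coeffs"],np.array(c["eye"]),R.from_rotvec(c["orientation"]).as_matrix()
def ray(n,px):
    K,d,e,M=cam(n); u=cv2.undistortPoints(np.array(px,float).reshape(-1,1,2),K,d).reshape(-1,2)
    return e,np.c_[u[:,0],-u[:,1],-np.ones(len(u))]@M.T
def plane(n,px,z):
    e,r=ray(n,px); return e+r*((z-e[2])/r[:,2])[:,None]
def proj(n,P):
    K,d,e,M=cam(n); q=(np.atleast_2d(P)-e)@M; q=q*[1,-1,-1]
    return cv2.projectPoints(q,np.zeros(3),np.zeros(3),K,d)[0].reshape(-1,2)
def snap(n,name=None):
    im=get_image(n)[:,:,::-1].copy()
    if name: cv2.imwrite(f"pics/{name}.png",im)
    return im
def crop(im,x,y,w,h,s,name): cv2.imwrite(f"pics/{name}.png",cv2.resize(im[y:y+h,x:x+w],None,fx=s,fy=s,interpolation=cv2.INTER_CUBIC))
E
python3 - <<'E'
from h import *
t=cv2.imread("pics/top0.png"); s=cv2.imread("pics/side0.png")
crop(t,140,180,220,150,3.6,"c1"); crop(t,360,140,130,130,4.5,"c2")
crop(s,240,240,150,120,5,"c3")
hsv=cv2.cvtColor(t,cv2.COLOR_BGR2HSV)
print(hsv[259,170],hsv[253,209],hsv[300,400],hsv[200,225],hsv[250,209])
print(np.round(plane("top",[(170,259),(209,253),(253,274),(302,263),(281,200),(393,215),(460,230)],0.03),3))
E
```

```text
[11 38 74] [102  15 175] [ 17 124 162] [15 38 40] [101  16 175]
[[ 0.5    0.38   0.03 ]
 [ 0.515  0.279  0.03 ]
 [ 0.459  0.164  0.03 ]
 [ 0.486  0.037  0.03 ]
 [ 0.653  0.091  0.03 ]
 [ 0.61  -0.205  0.03 ]
 [ 0.568 -0.382  0.03 ]]
```

View pics/c1.png

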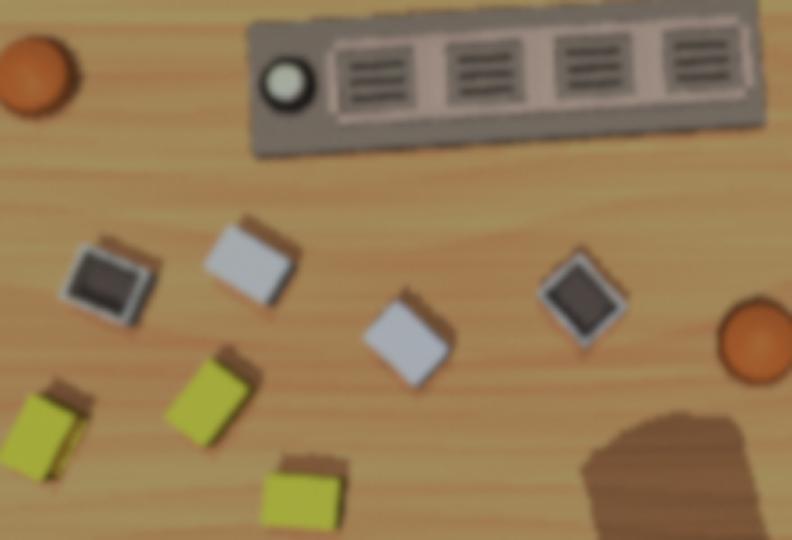

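View pics/c2.png

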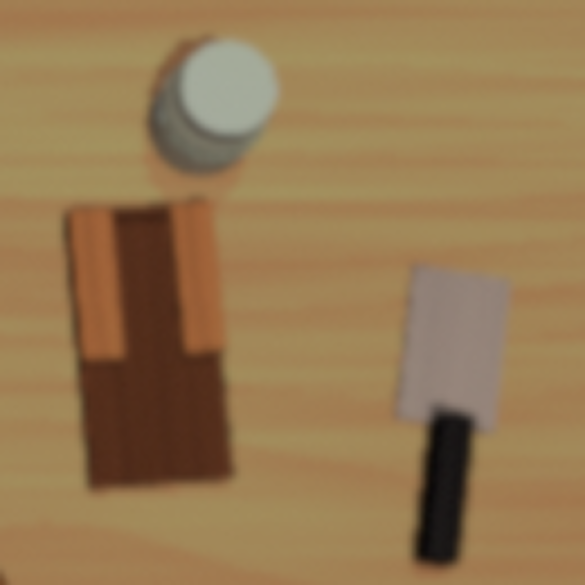

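View pics/c3.png

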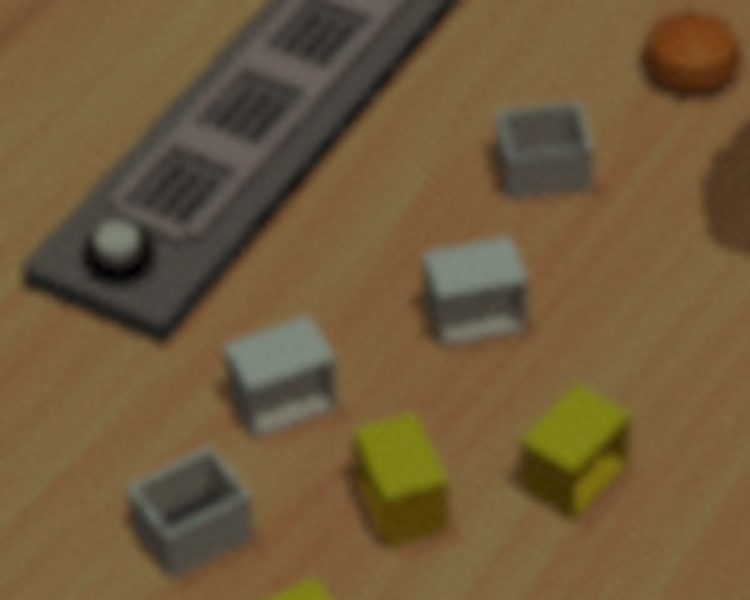

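```bash
cat >> h.py <<'E'
S=0.0005
def rect(im,c,half,z,n="top"):
    """resample picture on world plane z around c; img col = x, row = y"""
    g=np.arange(-half,half,S); X,Y=np.meshgrid(c[0]+g,c[1]+g)
    p=proj(n,np.c_[X.ravel(),Y.ravel(),np.full(X.size,z)]).astype(np.float32)
    return cv2.remap(im,p[:,0].reshape(X.shape),p[:,1].reshape(X.shape),cv2.INTER_CUBIC)
def box(mask,c,half):
    """largest blob -> centre (m), long, short (mm), direction of long side (deg from world x)"""
    cs,_=cv2.findContours(mask.astype(np.uint8),cv2.RETR_EXTERNAL,cv2.CHAIN_APPROX_NONE)
    k=max(cs,key=cv2.contourArea); (x,y),(w,h),a=cv2.minAreaRect(k)
    if w<h: w,h,a=h,w,a+90
    return np.round([c[0]-half+x*S,c[1]-half+y*S],4),round(w*S*1e3,1),round(h*S*1e3,1),round((a+90)%180-90,1)
def mould(im,c,z,half=0.05):
    r=rect(im,c,half,z); h=cv2.cvtColor(r,cv2.COLOR_BGR2HSV)
    b=(h[:,:,1]<70)&(h[:,:,2]>115)
    return box(cv2.morphologyEx(b.astype(np.uint8),cv2.MORPH_OPEN,np.ones((5,5))),c,half)
E
python3 - <<'E'
from h import *
t=cv2.imread("pics/top0.png")
for c,z in [((.5,.38),.036),((.515,.279),.042),((.459,.164),.042),((.486,.037),.036)]: print(mould(t,c,z))
# dryer: frame / base at z
px=lambda l,x0,y0,s:[(x0+a/s,y0+b/s) for a,b in l]
d=px([(248,24),(255,157),(766,126),(757,0)],140,180,3.6)
P=plane("top",d,.02);print("tray corners",P.round(4)); 
fr=px([(333,40),(338,122),(748,92),(740,18)],140,180,3.6); print("frame",plane("top",fr,.026).round(4))
print("button",plane("top",px([(286,81)],140,180,3.6),.03).round(4))
h=px([(68,208),(90,488),(232,476),(210,200)],360,140,4.5); print("holder",plane("top",[h[1],h[2]],.012).round(4),plane("top",[h[0],h[3]],.024).round(4))
l=px([(413,265),(509,281),(492,429),(398,416)],360,140,4.5); print("blade",plane("top",l,.003).round(4))
l=px([(433,416),(470,416),(456,564),(416,560)],360,140,4.5); print("handle",plane("top",l,.03).round(4))
E
```

```text
(array([0.5014, 0.383 ]), 54.4, 44.9, 66.8)
(array([0.5143, 0.2785]), 55.6, 39.9, 58.8)
(array([0.4565, 0.164 ]), 56.7, 40.2, 47.3)
(array([0.4865, 0.039 ]), 55.4, 45.5, 41.3)
tray corners [[ 0.6932  0.2839  0.02  ]
 [ 0.5934  0.2771  0.02  ]
 [ 0.6129 -0.0992  0.02  ]
 [ 0.7081 -0.0947  0.02  ]]
frame [[ 0.6792  0.2198  0.026 ]
 [ 0.6179  0.2155  0.026 ]
 [ 0.6374 -0.0859  0.026 ]
 [ 0.6932 -0.0811  0.026 ]]
button [[0.648  0.2534 0.03  ]]
holder [[ 0.5235 -0.1704  0.012 ]
 [ 0.5297 -0.2551  0.012 ]] [[ 0.6897 -0.1605  0.024 ]
 [ 0.6939 -0.2457  0.024 ]]
blade [[ 0.6577 -0.3726  0.003 ]
 [ 0.6474 -0.4311  0.003 ]
 [ 0.5571 -0.4157  0.003 ]
 [ 0.5656 -0.3589  0.003 ]]
handle [[ 0.562  -0.3717  0.03  ]
 [ 0.5618 -0.3938  0.03  ]
 [ 0.4749 -0.3811  0.03  ]
 [ 0.4775 -0.3575  0.03  ]]
```

```bash
cat >> h.py <<'E'
def tool(az,tilt,yaz):
    """tool orientation: fingers lean tilt deg from down towards azimuth az; closing line horizontal at yaz"""
    d=np.deg2rad; a=np.array([np.sin(d(tilt))*np.cos(d(az)),np.sin(d(tilt))*np.sin(d(az)),-np.cos(d(tilt))])
    y=np.array([np.cos(d(yaz)),np.sin(d(yaz)),0]); y-=a*(a@y); y/=np.linalg.norm(y)
    return R.from_matrix(np.c_[np.cross(y,a),y,a])
def plan(tg):
    """tg: (name,G,az,tilt,yaz). prints shift(60mm) and turn(deg) from pose before, tracked with rounding"""
    s=get_state(); p=np.array(s["position"]); q=R.from_rotvec(s["ee_rot"])
    for name,G,az,tilt,yaz in tg:
        q2=tool(az,tilt,yaz); p2=np.array(G)-grip_point_offset*q2.as_matrix()[:,2]
        sh=np.round((p2-p)/.06,2); tu=np.round((q2*q.inv()).as_rotvec(degrees=True),1)
        n=max(np.linalg.norm(p2-p)/.0625,np.linalg.norm(tu)/10.7)
        print(f"{name:12s} {sh.tolist()} {tu.tolist()} rows>={n:.1f} tcp {p2.round(3)}")
        p=p+sh*.06; q=R.from_rotvec(tu,degrees=True)*q
u=lambda az:np.array([np.cos(np.deg2rad(az)),np.sin(np.deg2rad(az)),0])
E
python3 - <<'E'
from h import *
t=cv2.imread("pics/top0.png")
c=np.array((.655,.0667)); half=.19
r=rect(t,c,half,.026); h=cv2.cvtColor(r,cv2.COLOR_BGR2HSV)
yaw=2.6; X=u(yaw);Y=u(yaw+90); C=np.array([.652,.092,0])
for i,v in enumerate([-145,-65,15,95]):
    p=C+Y*v/1e3; hf=.036
    r=rect(t,p,hf,.026); g=cv2.GaussianBlur(cv2.cvtColor(r,cv2.COLOR_BGR2GRAY),(9,9),0)
    th,m=cv2.threshold(g,0,255,cv2.THRESH_BINARY_INV+cv2.THRESH_OTSU)
    # keep centre blob
    n,l=cv2.connectedComponents(cv2.morphologyEx(m,cv2.MORPH_CLOSE,np.ones((15,15)))); k=l[len(l)//2,len(l)//2]
    print(i,p[:2].round(4),box(l==k,p,hf))
r=rect(t,(.648,.252),.03,.03); m=cv2.cvtColor(r,cv2.COLOR_BGR2GRAY)>110
print("button",box(m,(.648,.252),.03))
hc=np.array([.5205,-.3775,0]); L=-10.4; G=hc+.015*u(L)
plan([("over",G+[0,0,.10],L,0,L-90),("down",G+[0,0,.022],L,0,L-90),("over2",G+[0,0,.10],L,0,L+90)])
E
```

```text
0 [ 0.6586 -0.0529] (array([ 0.6638, -0.0518]), 55.2, 45.8, -86.8)
1 [0.6549 0.0271] (array([0.6598, 0.0289]), 55.6, 45.3, -87.3)
2 [0.6513 0.107 ] (array([0.6554, 0.109 ]), 54.5, 46.2, -87.5)
3 [0.6477 0.1869] (array([0.6506, 0.1892]), 54.9, 45.6, -86.7)
button (array([0.6482, 0.2552]), 24.5, 24.5, -90.0)
over         [6.07, 3.25, -2.34] [-0.1, 0.0, -26.9] rows>=7.0 tcp [ 0.535 -0.38   0.263]
down         [0.0, 0.0, -1.3] [-0.0, 0.0, -0.0] rows>=1.2 tcp [ 0.535 -0.38   0.185]
over2        [0.0, 0.0, 1.3] [-0.0, -0.0, 180.0] rows>=16.8 tcp [ 0.535 -0.38   0.263]
```

carry_out(
  moves=[
    [60, [6.07, 3.25, -2.34], [0, 0, -26.9]],
    [60, [6.07, 3.25, -2.34], [0, 0, -26.9]],
    [60, [6.07, 3.25, -2.34], [0, 0, -26.9]],
    [60, [6.07, 3.25, -2.34], [0, 0, -26.9]],
    [60, [6.07, 3.25, -2.34], [0, 0, -26.9]],
  ],
  grip_force=30,
)

```text
time: 0.72
position: [0.4291, -0.4366, 0.3045]
ee_rot: [-3.128, 0.284, 0.001]
wrist_force: [-0.1, -1.1, -0.4]
opening: 0.682
grip_force: 0.0
```

carry_out(
  moves=[
    [60, [0, 0, 0], [0, 0, 0]],
    [60, [0, 0, 0], [0, 0, 0]],
    [60, [0, 0, 0], [0, 0, 0]],
  ],
)

```text
time: 1.1
position: [0.4266, -0.4387, 0.3065]
ee_rot: [3.127, -0.286, 0.001]
wrist_force: [-0.2, 0.3, 0.3]
opening: 0.685
grip_force: 0.0
```

```bash
python3 - <<'E'
from h import *
s=get_state();print(s["time"],s["position"],s["joints"].round(2))
hc=np.array([.5215,-.3765,0]); L=-10.4; G=hc+.015*u(L)
plan([("over",G+[0,0,.10],L,0,L-90),("down",G+[0,0,.022],L,0,L-90)])
t=snap("top"); crop(t,350,130,160,140,5,"c4")
E
```

```text
1.1 [ 0.42663524 -0.43873935  0.30646726] [-0.85  0.13  1.37 -0.    1.65  0.9 ]
over         [1.83, 0.99, -0.72] [0.1, 0.0, 0.1] rows>=2.1 tcp [ 0.536 -0.379  0.263]
down         [-0.0, 0.0, -1.3] [-0.0, 0.0, -0.0] rows>=1.2 tcp [ 0.536 -0.379  0.185]
```

View pics/c4.png

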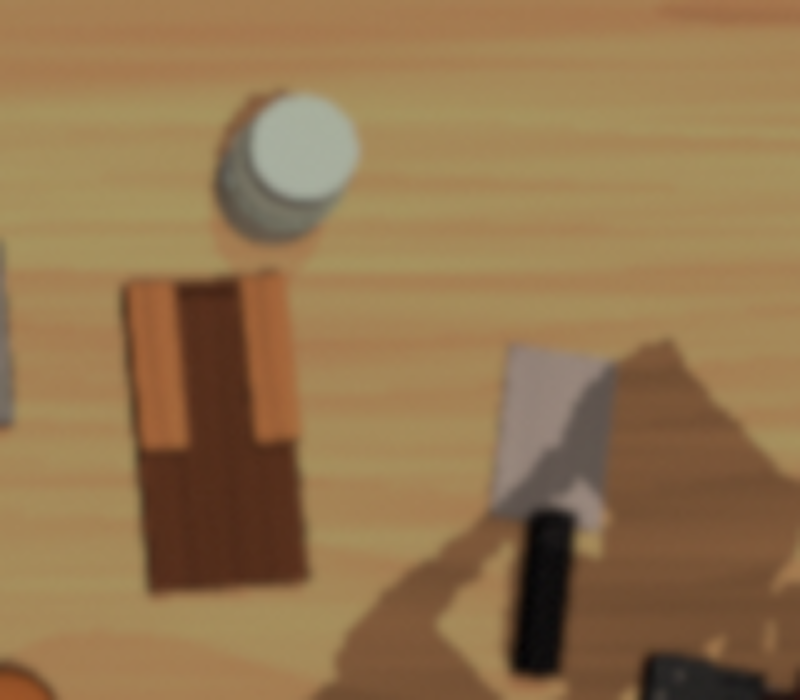

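The crop shows the lifter unmoved: handle at crop (548,515) to (537,670), blade tip at about (562,352). The holder mouth faces down. I'll grasp now.

carry_out(
  moves=[
    [60, [0.9, 0.5, -0.36], [0, 0, 0]],
    [60, [1.83, 0.99, -0.72], [0, 0, 0]],
    [60, [1.83, 0.99, -0.72], [0, 0, 0]],
    [60, [1.83, 0.99, -1.4], [0, 0, 0]],
    [60, [1.83, 0.99, -2.02], [0, 0, 0]],
  ],
)

```text
time: 1.78
position: [0.5366, -0.3798, 0.1849]
ee_rot: [3.127, -0.286, 0.003]
wrist_force: [0.0, -0.3, -0.3]
opening: 0.682
grip_force: 0.0
```

carry_out(
  moves=[
    [60, [0, 0, 0], [0, 0, 0]],
    [60, [0, 0, 0], [0, 0, 0]],
  ],
)

```text
time: 2.02
position: [0.5366, -0.3796, 0.1855]
ee_rot: [3.128, -0.286, 0.001]
wrist_force: [-0.4, 0.0, 0.4]
opening: 0.684
grip_force: 0.0
```

```bash
python3 - <<'E'
from h import *
hc=np.array([.5215,-.3765,0]); L=-10.4; G=hc+.015*u(L)
s=get_state(); p=s["position"];print(p, s["wrist_force"])
# insertion: keep tool, lifted; lifter origin offset -.015 along tool
H=3.4; O=np.array([.6125,-.2068,0]); E=O+.075*u(H)
tip=lambda d: E+u(H)*d-u(H)*.12   # grasp xy for tip at d from stop
plan([("now",G+[0,0,.022],L,0,L-90),("up",G+[0,0,.07],L,0,L-90),("front",tip(-.11)+[0,0,.07],H,0,H-90),("lower",tip(-.11)+[0,0,.037],H,0,H-90),("in",tip(-.02)+[0,0,.037],H,0,H-90),("home",tip(0)+[0,0,.037],H,0,H-90)])
E
```

```text
[ 0.53660924 -0.37959871  0.18546763] [-0.40019696  0.03651842  0.36777851]
now          [-0.01, 0.01, -0.0] [0.0, 0.0, 0.1] rows>=0.0 tcp [ 0.536 -0.379  0.185]
up           [0.0, -0.0, 0.8] [0.0, 0.0, -0.0] rows>=0.8 tcp [ 0.536 -0.379  0.233]
front        [-1.3, 2.72, -0.0] [0.0, 0.0, 13.8] rows>=2.9 tcp [ 0.458 -0.216  0.233]
lower        [-0.0, -0.0, -0.55] [0.0, 0.0, -0.0] rows>=0.5 tcp [ 0.458 -0.216  0.2  ]
in           [1.49, 0.09, -0.0] [0.0, 0.0, -0.0] rows>=1.4 tcp [ 0.548 -0.211  0.2  ]
home         [0.34, 0.02, -0.0] [0.0, 0.0, -0.0] rows>=0.3 tcp [ 0.568 -0.209  0.2  ]
```

carry_out(
  moves=[
    [5, [0, 0, 0], [0, 0, 0]],
    [5, [0, 0, 0], [0, 0, 0]],
    [5, [0, 0, 0], [0, 0, 0]],
    [5, [0, 0, 0], [0, 0, 0]],
    [5, [0, 0, 0], [0, 0, 0]],
  ],
  grip_force=35,
)

```text
time: 2.65
position: [0.5375, -0.3784, 0.1846]
ee_rot: [3.129, -0.283, 0.0]
wrist_force: [-0.3, -0.4, 1.0]
opening: 0.249
grip_force: 34.9
```

carry_out(
  moves=[
    [5, [0, 0, 0.4], [0, 0, 0]],
    [5, [0, 0, 0.8], [0, 0, 0]],
    [5, [-0.65, 1.36, 0.8], [0, 0, 7]],
    [5, [-1.0, 2.1, 0.8], [0, 0, 11]],
    [5, [-1.3, 2.72, 0.8], [0, 0, 13.8]],
  ],
)

```text
time: 3.28
position: [0.4584, -0.2133, 0.2318]
ee_rot: [-3.139, -0.098, 0.001]
wrist_force: [0.2, -0.2, -0.5]
opening: 0.247
grip_force: 34.9
```

carry_out(
  moves=[
    [5, [0, 0, 0], [0, 0, 0]],
    [5, [0, 0, 0], [0, 0, 0]],
    [5, [0, 0, 0], [0, 0, 0]],
  ],
)

```text
time: 3.65
position: [0.46, -0.2161, 0.2328]
ee_rot: [3.14, 0.093, 0.001]
wrist_force: [0.4, 0.0, -1.4]
opening: 0.25
grip_force: 34.9
```

```bash
python3 - <<'E'
from h import *
s=get_state(); print(s["position"],s["opening"]*87.8,s["ee_rot"])
t=snap("top","top1"); s=snap("side","side1"); crop(t,350,130,120,140,4,"x"); a=cv2.imread("pics/x.png")
crop(s,320,140,120,140,4,"x"); cv2.imwrite("pics/c5.png",np.hstack([a[:560],cv2.imread("pics/x.png")[:560]])[:,:800])
E
```

```text
[ 0.46001895 -0.21614278  0.23276998] 21.909331730530113 [3.13972764e+00 9.27494814e-02 8.68992096e-04]
```

View pics/c5.png

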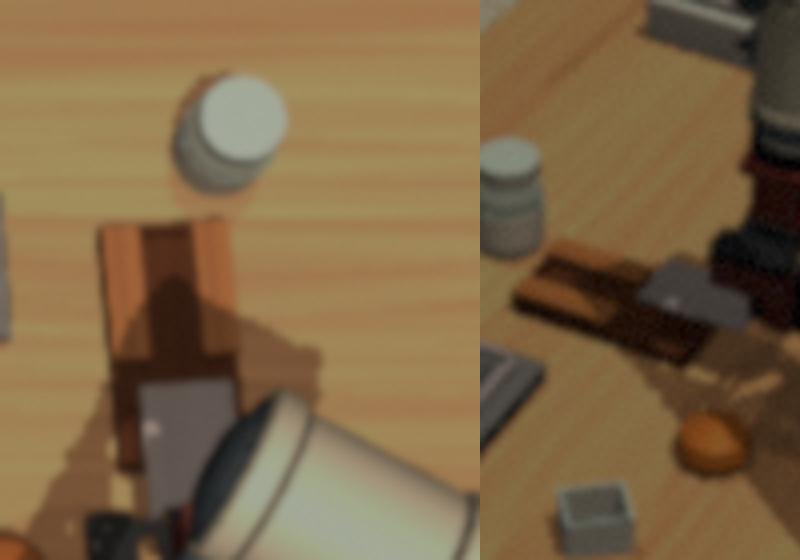

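The lifter is held level, with its blade front edge at crop (139,386)–(232,379) above the porch. I'll compute its lateral offset from the slot line.

```bash
python3 - <<'E'
from h import *
t=cv2.imread("pics/top1.png")
px=lambda l:[(350+(a+.5)/4-.5,130+(b+.5)/4-.5) for a,b in l]
z=.233-.1633-.022+.003
b=plane("top",px([(139,386),(232,379),(148,500)]),z); print("blade",b.round(4))
m=b[:2].mean(0); print("tip",m.round(4))
H=3.4;O=np.array([.6125,-.2068,0]);E=O+.075*u(H)
s=get_state();p=s["position"]; print("tip rel slot", (m-E)@u(H), (m-E)@u(H+90), "tool rel", (p-E)@u(H),(p-E)@u(H+90))
# holder lateral: lips' outer+inner edges at z .024 from initial clear image
t0=cv2.imread("pics/top0.png")
for x in (.01,.03,.05,.065):
    c=O+u(H)*x; v=np.arange(-.055,.055,.0005); P=c+np.outer(v,u(H+90))+[0,0,.024]
    q=proj("top",P).astype(np.float32); l=cv2.remap(t0,q[None,:,0],q[None,:,1],cv2.INTER_CUBIC)[0].astype(float)
    sat=l[:,2]; g=np.gradient(cv2.GaussianBlur(sat[None],(9,1),0)[0]); 
    k=[i for i in range(2,len(g)-2) if abs(g[i])>1.2 and abs(g[i])==abs(g[max(0,i-6):i+7]).max()]; print(x,[(round(v[i]*1e3,1),round(g[i],1)) for i in k])
for y in (-.03,.03):   # lip near edge along x
    v=np.arange(-.03,.02,.0005); P=O+u(H+90)*y+np.outer(v,u(H))+[0,0,.024]
    q=proj("top",P).astype(np.float32); l=cv2.remap(t0,q[None,:,0],q[None,:,1],cv2.INTER_CUBIC)[0].astype(float)[:,2]
    g=np.gradient(l);print("lip edge",v[np.argmax(abs(g))])
E
```

```text
blade [[ 0.5779 -0.1776  0.0507]
 [ 0.5819 -0.2385  0.0507]
 [ 0.5038 -0.1812  0.0507]]
tip [ 0.5799 -0.2081  0.0507]
tip rel slot -0.10761809023410576 0.0006614411082431475 tool rel -0.2278699792497372 -0.000291096258203713
0.01 [(np.float64(-19.0), np.float64(-5.7)), (np.float64(16.5), np.float64(5.8)), (np.float64(41.0), np.float64(-5.9)), (np.float64(47.5), np.float64(6.4))]
0.03 [(np.float64(-18.5), np.float64(-5.9)), (np.float64(17.0), np.float64(5.2)), (np.float64(41.5), np.float64(-5.3)), (np.float64(47.5), np.float64(4.9))]
0.05 [(np.float64(-18.5), np.float64(-6.0)), (np.float64(17.0), np.float64(5.1)), (np.float64(41.0), np.float64(-4.9)), (np.float64(46.5), np.float64(5.6))]
0.065 [(np.float64(-19.0), np.float64(-5.2)), (np.float64(17.0), np.float64(5.6)), (np.float64(41.5), np.float64(-6.1)), (np.float64(48.0), np.float64(6.2))]
lip edge -0.011499999999999982
lip edge -0.009999999999999981
```

carry_out(
  moves=[
    [5, [0, -0.02, -0.3], [0, 0, 0]],
    [5, [0, -0.02, -0.55], [0, 0, 0]],
    [5, [0, -0.02, -0.55], [0, 0, 0]],
    [5, [0.3, 0, -0.55], [0, 0, 0]],
    [5, [0.6, 0.015, -0.55], [0, 0, 0]],
  ],
)

```text
time: 4.38
position: [0.4958, -0.2143, 0.1994]
ee_rot: [-3.14, -0.094, 0.0]
wrist_force: [0.9, -0.1, -1.6]
opening: 0.244
grip_force: 35.0
```

carry_out(
  moves=[
    [5, [0.25, 0.015, 0], [0, 0, 0]],
    [5, [0.5, 0.03, 0], [0, 0, 0]],
    [5, [0.75, 0.045, 0], [0, 0, 0]],
    [5, [1.0, 0.06, 0], [0, 0, 0]],
    [5, [1.0, 0.06, 0], [0, 0, 0]],
  ],
)

```text
time: 5.0
position: [0.5562, -0.2105, 0.1992]
ee_rot: [-3.14, -0.096, 0.0]
wrist_force: [-0.3, -0.5, -0.7]
opening: 0.247
grip_force: 35.0
```

carry_out(
  moves=[
    [5, [0.05, 0.003, 0], [0, 0, 0]],
    [5, [0.1, 0.006, 0], [0, 0, 0]],
    [5, [0.14, 0.008, 0], [0, 0, 0]],
    [5, [0.14, 0.008, 0], [0, 0, 0]],
  ],
)

```text
time: 5.5
position: [0.5639, -0.2102, 0.1995]
ee_rot: [3.14, 0.094, 0.0]
wrist_force: [0.5, 0.8, -0.9]
opening: 0.251
grip_force: 35.0
```

carry_out(
  moves=[
    [5, [0.03, 0.002, 0], [0, 0, 0]],
    [5, [0.05, 0.003, 0], [0, 0, 0]],
    [5, [0.05, 0.003, 0], [0, 0, 0]],
  ],
)

```text
time: 5.88
position: [0.5667, -0.2101, 0.1993]
ee_rot: [-3.14, -0.094, 0.001]
wrist_force: [-2.5, -1.2, -0.0]
opening: 0.25
grip_force: 35.0
```

carry_out(
  moves=[
    [5, [0.03, 0.002, 0], [0, 0, 0]],
    [5, [0.03, 0.002, 0], [0, 0, 0]],
  ],
)

```text
time: 6.12
position: [0.5675, -0.2102, 0.199]
ee_rot: [-3.14, -0.094, 0.008]
wrist_force: [-10.1, -0.7, 1.9]
opening: 0.247
grip_force: 35.0
```

carry_out(
  moves=[
    [5, [0.03, 0.002, 0], [0, 0, 0]],
    [5, [0.03, 0.002, 0], [0, 0, 0]],
  ],
)

```text
time: 6.38
position: [0.5685, -0.2102, 0.1987]
ee_rot: [-3.14, -0.093, 0.013]
wrist_force: [-14.3, -0.6, 3.7]
opening: 0.249
grip_force: 35.0
```

carry_out(
  moves=[
    [5, [-0.03, 0, -0.02], [0, 0, 0]],
    [35, [-0.03, 0, -0.02], [0, 0, 0]],
    [45, [-0.03, 0, -0.02], [0, 0, 0]],
    [45, [-0.03, 0, 0.5], [0, 0, 0]],
    [60, [-0.03, 0, 1.5], [0, 0, 0]],
  ],
)

```text
time: 7.0
position: [0.5684, -0.2094, 0.2873]
ee_rot: [-3.137, -0.095, 0.008]
wrist_force: [0.8, 0.0, -0.3]
opening: 0.59
grip_force: 0.0
```

carry_out(
  moves=[
    [75, [-0.3, 1, 0.3], [0, 0, 10]],
    [75, [-0.3, 2, 0.3], [0, 0, 20]],
    [75, [-0.3, 3, 0.3], [0, 0, 30]],
    [75, [-0.3, 4, 0.3], [0, 0, 40]],
    [75, [-0.3, 5, 0.3], [0, 0, 50]],
  ],
)

```text
time: 7.62
position: [0.5505, 0.0923, 0.3082]
ee_rot: [2.801, 1.421, 0.003]
wrist_force: [0.8, 0.3, 0.2]
opening: 0.853
grip_force: 0.0
```

```bash
cat >> h.py <<'E'
TY=3.1
def pocket(i): return np.array([.6557,.0938,0])+u(TY+90)*[-.145,-.065,.015,.095][i]
E
python3 - <<'E'
from h import *
s=get_state();print(s["time"],s["position"],s["joints"].round(2))
t=snap("top"); snap("side")
for c,z in [((.5014,.381),.036),((.515,.279),.042),((.459,.164),.042)]: print(mould(t,c,z))
px=lambda l,x0,y0,s_:[(x0+a/s_,y0+b/s_) for a,b in l]
h=cv2.cvtColor(t,cv2.COLOR_BGR2HSV); m=(h[:,:,2]<45)&(np.indices(h.shape[:2])[1]>365)&(np.indices(h.shape[:2])[1]<450)&(np.indices(h.shape[:2])[0]>200)&(np.indices(h.shape[:2])[0]<300)
crop(t,350,150,100,120,4,"x")
B=np.array([.515,.2785,0]); m=58.8+90
def seq(P,yaz):
    m=yaz+90
    g=P-u(m)*.008+[0,0,.025]
    return g,m
g,m=seq(B,58.8); a=tool(m,30,58.8).as_matrix()[:,2]
plan([("pre",g-a*.10,m,30,58.8),("pick",g,m,30,58.8),("up",g+[0,0,.1],m,30,58.8)])
E
```

```text
7.625 [0.55053498 0.0923451  0.30816374] [ 0.11 -0.02  1.51  0.    1.64  0.74]
(array([0.5015, 0.3832]), 54.0, 44.9, 66.8)
(array([0.5144, 0.2788]), 55.1, 39.7, 59.0)
(array([0.467 , 0.1787]), 93.2, 52.8, 37.1)
pre          [1.4, 1.84, -0.92] [32.8, 6.6, 92.4] rows>=9.2 tcp [0.634 0.206 0.253]
pick         [-0.71, 0.44, -1.44] [0.0, -0.0, -0.0] rows>=1.6 tcp [0.592 0.232 0.166]
up           [0.0, -0.0, 1.67] [0.0, -0.0, -0.0] rows>=1.6 tcp [0.592 0.232 0.266]
```

carry_out(
  moves=[
    [75, [0.7, 0.92, 0], [16.4, 3.3, 46.2]],
    [75, [0.7, 0.92, 0], [16.4, 3.3, 46.2]],
    [75, [0.7, 0.92, 0], [16.4, 3.3, 46.2]],
    [75, [0.7, 0.92, 0], [16.4, 3.3, 46.2]],
    [75, [0.7, 0.92, 0], [16.4, 3.3, 46.2]],
  ],
)

```text
time: 8.35
position: [0.5931, 0.1447, 0.3076]
ee_rot: [-1.839, -2.196, -0.11]
wrist_force: [-0.1, 0.0, -0.8]
opening: 0.852
grip_force: 0.0
```

carry_out(
  moves=[
    [75, [0.7, 0.92, -0.92], [16.4, 3.3, 46.2]],
    [75, [0.7, 0.92, -0.92], [16.4, 3.3, 46.2]],
    [75, [0.7, 0.92, -0.92], [16.4, 3.3, 46.2]],
    [75, [0.7, 0.92, -0.92], [16.4, 3.3, 46.2]],
    [75, [0.7, 0.92, -0.92], [16.4, 3.3, 46.2]],
  ],
)

```text
time: 8.98
position: [0.6353, 0.1999, 0.252]
ee_rot: [-0.718, -2.533, -0.186]
wrist_force: [-0.2, -1.0, 1.3]
opening: 0.858
grip_force: 0.0
```

```bash
cat >> h.py <<'E'
def lying(P,yaz,dz=.025,db=.008):
    m=yaz+90; g=np.array([P[0],P[1],0])-u(m)*db+[0,0,dz]; return g,m,tool(m,30,yaz).as_matrix()[:,2]
E
python3 - <<'E'
from h import *
s=get_state();print(s["time"],s["position"],s["joints"].round(2))
g,m,a=lying((.515,.2785),58.8)
plan([("pre",g-a*.10,m,30,58.8),("pick",g,m,30,58.8),("up",g+[0,0,.1],m,30,58.8)])
E
```

```text
8.975 [0.63527375 0.19994716 0.25197772] [ 0.17  0.46  1.11  0.36  1.96 -0.77]
pre          [-0.01, 0.1, 0.02] [0.2, -0.0, 0.4] rows>=0.1 tcp [0.634 0.206 0.253]
pick         [-0.72, 0.44, -1.45] [0.0, -0.0, -0.0] rows>=1.6 tcp [0.592 0.232 0.166]
up           [0.0, -0.0, 1.67] [0.0, -0.0, -0.0] rows>=1.6 tcp [0.592 0.232 0.266]
```

carry_out(
  moves=[
    [80, [-0.01, 0.1, 0.02], [0, 0, 0.4]],
    [80, [-0.37, 0.32, -0.7], [0, 0, 0.4]],
    [80, [-0.73, 0.54, -1.43], [0, 0, 0.4]],
    [80, [-0.73, 0.54, -1.43], [0, 0, 0.4]],
    [80, [-0.73, 0.54, -1.43], [0, 0, 0.4]],
  ],
  grip_force=25,
)

```text
time: 9.6
position: [0.591, 0.2331, 0.1671]
ee_rot: [-0.714, -2.535, -0.184]
wrist_force: [0.8, -0.6, -0.4]
opening: 0.908
grip_force: 0.0
```

carry_out(
  moves=[
    [40, [0, 0, 0], [0, 0, 0]],
    [40, [0, 0, 0], [0, 0, 0]],
    [40, [0, 0, 0], [0, 0, 0]],
    [40, [0, 0, 0], [0, 0, 0]],
  ],
)

```text
time: 10.1
position: [0.591, 0.2329, 0.1666]
ee_rot: [-0.713, -2.535, -0.183]
wrist_force: [0.4, -0.6, 1.5]
opening: 0.592
grip_force: 25.0
```

carry_out(
  moves=[
    [40, [0, 0, 0.8], [0, 0, 0]],
    [40, [0, 0, 1.67], [0, 0, 0]],
    [40, [0, 0, 1.67], [0, 0, 0]],
  ],
)

```text
time: 10.48
position: [0.5917, 0.2333, 0.2726]
ee_rot: [-0.712, -2.543, -0.19]
wrist_force: [-0.3, 0.5, -1.3]
opening: 0.589
grip_force: 25.0
```

```bash
cat >> h.py <<'E'
def placing(i,dz=.025,db=.008,seat=.002):
    "grasp point for a mould taken with lying(): tilt 60 along tray x, mould seat m above pocket floor"
    p=pocket(i); return p-u(TY)*(dz-.021)+[0,0,.02+seat+.036-(.018-db)]
E
python3 - <<'E'
from h import *
s=get_state();print(s["time"],s["position"],s["joints"].round(2),s["opening"]*87.8,s["grip_force"])
g=placing(3); f=TY
plan([("over",g+[0,0,.07],f,60,f+90),("place",g,f,60,f+90)])
E
```

```text
10.475 [0.59166863 0.2332882  0.27261041] [ 0.23  0.35  1.21  0.38  1.94 -0.72] 51.677345722397106 24.9999139603824
over         [-1.44, -0.87, -1.22] [-22.2, -87.8, 26.9] rows>=8.8 tcp [0.505 0.181 0.2  ]
place        [0.0, -0.0, -1.16] [-0.0, -0.0, 0.0] rows>=1.1 tcp [0.505 0.181 0.13 ]
```

carry_out(
  moves=[
    [40, [-0.7, -0.43, 0], [-11.1, -43.9, 13.4]],
    [40, [-0.7, -0.43, 0], [-11.1, -43.9, 13.4]],
    [40, [-0.7, -0.43, 0], [-11.1, -43.9, 13.4]],
    [40, [-0.7, -0.43, 0], [-11.1, -43.9, 13.4]],
    [40, [-0.7, -0.43, 0], [-11.1, -43.9, 13.4]],
  ],
)

```text
time: 11.1
position: [0.5481, 0.2073, 0.2651]
ee_rot: [0.379, 2.84, 0.123]
wrist_force: [-1.1, 0.8, -0.6]
opening: 0.592
grip_force: 25.0
```

carry_out(
  moves=[
    [40, [-0.74, -0.44, -0.4], [-11.1, -43.9, 13.4]],
    [40, [-0.74, -0.44, -0.8], [-11.1, -43.9, 13.4]],
    [40, [-0.74, -0.44, -1.22], [-11.1, -43.9, 13.4]],
    [40, [-0.74, -0.44, -1.22], [-11.1, -43.9, 13.4]],
    [40, [-0.74, -0.44, -1.22], [-11.1, -43.9, 13.4]],
  ],
)

```text
time: 11.72
position: [0.503, 0.1807, 0.1901]
ee_rot: [-0.051, 2.102, 0.027]
wrist_force: [-0.1, -0.5, -1.3]
opening: 0.59
grip_force: 25.0
```

carry_out(
  moves=[
    [40, [0, 0, 0], [0, 0, 0]],
    [40, [0, 0, 0], [0, 0, 0]],
  ],
)

```text
time: 11.98
position: [0.5044, 0.1807, 0.1929]
ee_rot: [-0.046, 2.103, 0.028]
wrist_force: [0.4, -0.0, -0.1]
opening: 0.594
grip_force: 25.0
```

```bash
python3 - <<'E'
from h import *
s=get_state();print(s["time"],s["position"],s["joints"].round(2),s["opening"]*87.8,s["grip_force"])
g=placing(3); f=TY
plan([("over",g+[0,0,.07],f,60,f+90),("low",g+[0,0,.015],f,60,f+90),("place",g,f,60,f+90)])
t=snap("top","top2"); s=snap("side","side2"); crop(t,200,150,100,110,4,"x"); a=cv2.imread("pics/x.png")
crop(s,230,220,100,110,4,"x"); cv2.imwrite("pics/c6.png",np.hstack([a,cv2.imread("pics/x.png")]))
E
```

```text
11.975 [0.50439903 0.18070241 0.19289339] [ 0.37 -0.32  2.14 -0.75  0.41 -0.69] 52.11407603463831 24.999562596676697
over         [0.02, 0.0, 0.11] [-0.1, -0.5, 0.6] rows>=0.1 tcp [0.505 0.181 0.2  ]
low          [-0.0, 0.0, -0.91] [0.0, -0.0, -0.0] rows>=0.9 tcp [0.505 0.181 0.145]
place        [-0.0, 0.0, -0.25] [0.0, -0.0, -0.0] rows>=0.2 tcp [0.505 0.181 0.13 ]
```

View pics/c6.png

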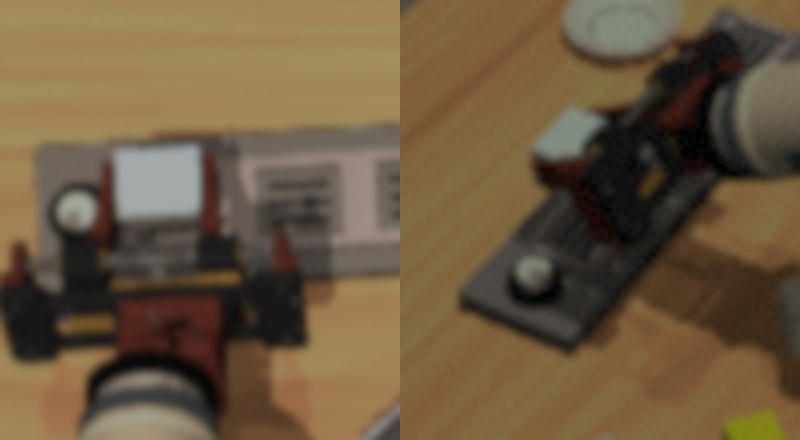

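The held mould's base faces up and is level, white face at crop (114–200, 147–217), heading for the left pocket. I'll check where its centre is.

```bash
cat >> h.py <<'E'
def face(im,c,z,half=.04):
    r=rect(im,c,half,z); h=cv2.cvtColor(r,cv2.COLOR_BGR2HSV)
    b=((h[:,:,1]<45)&(h[:,:,2]>135)).astype(np.uint8)
    return box(cv2.morphologyEx(b,cv2.MORPH_OPEN,np.ones((9,9))),c,half)
E
python3 - <<'E'
from h import *
t=cv2.imread("pics/top2.png"); c=pocket(3); print(c,face(t,c,.121))
E
```

```text
[0.65056251 0.18866098 0.        ] (array([0.6493, 0.1901]), 51.3, 41.7, -88.4)
```

carry_out(
  moves=[
    [40, [0.02, -0.02, -0.4], [-0.1, -0.5, 0.6]],
    [40, [0.02, -0.02, -0.8], [-0.1, -0.5, 0.8]],
    [40, [0.02, -0.02, -0.8], [-0.1, -0.5, 0.8]],
    [40, [0.02, -0.02, -0.95], [-0.1, -0.5, 0.8]],
    [40, [0.02, -0.02, -0.95], [-0.1, -0.5, 0.8]],
  ],
)

```text
time: 12.7
position: [0.506, 0.1797, 0.1372]
ee_rot: [-0.062, 2.091, 0.035]
wrist_force: [-0.5, 0.0, -1.3]
opening: 0.591
grip_force: 25.0
```

carry_out(
  moves=[
    [40, [0, 0, -0.05], [0, 0, 0]],
    [40, [0, 0, -0.1], [0, 0, 0]],
    [40, [0, 0, -0.1], [0, 0, 0]],
  ],
)

```text
time: 13.08
position: [0.5056, 0.1796, 0.1303]
ee_rot: [-0.062, 2.092, 0.035]
wrist_force: [0.1, 0.5, -0.6]
opening: 0.588
grip_force: 25.0
```

```bash
python3 - <<'E'
from h import *
s=get_state();print(s["time"],s["position"],s["opening"]*87.8,s["wrist_force"])
g=placing(3); f=TY
plan([("place",g,f,60,f+90)])
t=snap("top"); print(face(t,pocket(3),.058))
E
```

```text
13.075 [0.50563252 0.17958748 0.13031951] 51.641803031699794 [ 0.05443621  0.53607748 -0.5747094 ]
place        [-0.0, 0.02, -0.01] [0.1, 0.1, -0.3] rows>=0.0 tcp [0.505 0.181 0.13 ]
(array([0.6515, 0.1913]), 50.7, 42.1, -87.7)
```

carry_out(
  moves=[
    [60, [0, 0, 0], [0, 0, 0]],
    [60, [0, 0, 0], [0, 0, 0]],
    [60, [-0.5, -0.02, 0.28], [0, 0, 0]],
    [60, [-1.2, -0.06, 0.7], [0, 0, 0]],
    [60, [-1.2, -0.06, 1.2], [0, 0, 0]],
  ],
)

```text
time: 13.75
position: [0.4313, 0.1758, 0.2013]
ee_rot: [-0.064, 2.094, 0.035]
wrist_force: [-0.1, 0.1, -0.2]
opening: 0.685
grip_force: 0.0
```

```bash
python3 - <<'E'
from h import *
s=get_state();print(s["time"],s["position"],s["joints"].round(2))
t=snap("top","top3");print(face(t,pocket(3),.056))
print(mould(t,(.459,.164),.042), mould(t,(.488,.039),.036))
g,m,a=lying((.4575,.164),47.3)
plan([("pre",g-a*.11,m,30,47.3),("pick",g,m,30,47.3),("up",g+[0,0,.1],m,30,47.3)])
E
```

```text
13.75 [0.43134139 0.17579061 0.20126591] [ 0.43 -0.59  2.31 -0.7   0.5  -0.75]
(array([0.6502, 0.1929]), 55.6, 46.5, -87.5)
(array([0.42  , 0.1898]), 47.5, 22.0, -90.0) (array([0.4864, 0.0391]), 55.6, 45.4, 41.6)
pre          [2.17, -1.85, 0.89] [31.0, 87.2, -35.9] rows>=9.3 tcp [0.564 0.066 0.262]
pick         [-0.67, 0.63, -1.58] [-0.0, 0.0, -0.0] rows>=1.8 tcp [0.523 0.103 0.166]
up           [-0.0, -0.0, 1.66] [-0.0, 0.0, -0.0] rows>=1.6 tcp [0.523 0.103 0.266]
```

carry_out(
  moves=[
    [75, [0, 0, 1.0], [0, 0, 0]],
    [75, [0.5, -0.9, 2.0], [15.5, 43.6, -18]],
    [75, [1.08, -0.92, 2.0], [15.5, 43.6, -18]],
    [75, [1.08, -0.92, 2.0], [15.5, 43.6, -18]],
    [75, [1.08, -0.92, 2.0], [15.5, 43.6, -18]],
  ],
)

```text
time: 14.42
position: [0.4994, 0.1201, 0.3225]
ee_rot: [0.427, 2.709, 0.148]
wrist_force: [0.2, -0.7, -0.6]
opening: 0.856
grip_force: 0.0
```

carry_out(
  moves=[
    [80, [1.08, -0.92, -0.5], [15.5, 43.6, -18]],
    [80, [1.08, -0.92, -0.5], [15.5, 43.6, -18]],
    [80, [1.08, -0.92, -0.5], [15.5, 43.6, -18]],
    [80, [1.08, -0.92, -0.5], [15.5, 43.6, -18]],
    [80, [1.08, -0.92, -0.5], [15.5, 43.6, -18]],
  ],
)

```text
time: 15.05
position: [0.5642, 0.0649, 0.2911]
ee_rot: [-0.931, -2.586, -0.249]
wrist_force: [-0.2, 0.4, -0.1]
opening: 0.915
grip_force: 0.0
```

```bash
python3 - <<'E'
from h import *
s=get_state();print(s["time"],s["position"],s["joints"].round(2))
g,m,a=lying((.4575,.164),47.3)
plan([("pre",g-a*.11,m,30,47.3),("pick",g,m,30,47.3),("up",g+[0,0,.1],m,30,47.3)])
t=snap("top","top4"); print(face(t,pocket(3),.056))
s=snap("side","side4"); crop(s,240,210,150,150,4,"c7")
E
```

```text
15.05 [0.5642489  0.0648588  0.29112391] [-0.03  0.14  1.41  0.3   1.9  -0.85]
pre          [-0.01, 0.02, -0.49] [2.3, 5.8, -2.5] rows>=0.6 tcp [0.564 0.066 0.262]
pick         [-0.67, 0.62, -1.59] [-0.0, 0.0, -0.0] rows>=1.8 tcp [0.523 0.103 0.166]
up           [-0.0, -0.0, 1.67] [-0.0, 0.0, -0.0] rows>=1.6 tcp [0.523 0.103 0.266]
(array([0.6501, 0.1931]), 54.4, 44.5, -87.9)
```

View pics/c7.png

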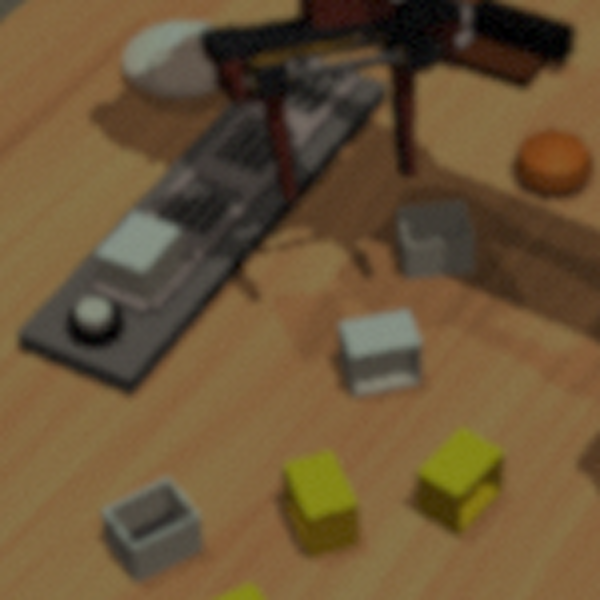

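Mould B sits mouth down in the left pocket (crop 140,240). C lies untouched at (380,350), and the upright ones are at (150,525) and (435,238). Now picking C.

carry_out(
  moves=[
    [80, [-0.01, 0.02, -0.49], [2.3, 5.8, -2.5]],
    [80, [-0.34, 0.33, -1.3], [2.3, 5.8, -2.5]],
    [80, [-0.68, 0.64, -2.08], [2.3, 5.8, -2.5]],
    [80, [-0.68, 0.64, -2.08], [2.3, 5.8, -2.5]],
    [80, [-0.68, 0.64, -2.08], [2.3, 5.8, -2.5]],
  ],
)

```text
time: 15.78
position: [0.5225, 0.104, 0.1676]
ee_rot: [-0.956, -2.47, -0.26]
wrist_force: [-0.5, -1.0, 0.4]
opening: 0.912
grip_force: 0.0
```

carry_out(
  moves=[
    [40, [0, 0, 0], [0, 0, 0]],
    [40, [0, 0, 0], [0, 0, 0]],
    [40, [0, 0, 0], [0, 0, 0]],
    [40, [0, 0, 0], [0, 0, 0]],
  ],
)

```text
time: 16.27
position: [0.5226, 0.1039, 0.1678]
ee_rot: [-0.956, -2.468, -0.261]
wrist_force: [0.4, -1.3, 0.7]
opening: 0.593
grip_force: 25.0
```

carry_out(
  moves=[
    [40, [0, 0, 0.8], [0, 0, 0]],
    [40, [0, 0, 1.67], [0, 0, 0]],
    [40, [0, 0, 1.67], [0, 0, 0]],
  ],
)

```text
time: 16.65
position: [0.5234, 0.1041, 0.2729]
ee_rot: [-0.956, -2.476, -0.266]
wrist_force: [0.2, 0.7, -1.2]
opening: 0.592
grip_force: 25.0
```

```bash
python3 - <<'E'
from h import *
s=get_state();print(s["time"],s["position"],s["joints"].round(2),s["opening"]*87.8,s["grip_force"])
g=placing(2); f=TY
plan([("over",g+[0,0,.08],f,60,f+90),("place",g,f,60,f+90)])
E
```

```text
16.65 [0.5233983  0.10410125 0.27288093] [ 0.02  0.07  1.52  0.38  1.9  -0.75] 51.9912409020322 24.960548712406307
over         [-0.23, -0.05, -1.05] [-31.2, -85.8, 35.2] rows>=9.1 tcp [0.51  0.101 0.21 ]
place        [0.0, -0.0, -1.34] [-0.0, -0.0, -0.0] rows>=1.3 tcp [0.51  0.101 0.13 ]
```

carry_out(
  moves=[
    [40, [-0.12, -0.03, 0.4], [-15.6, -42.9, 17.6]],
    [40, [-0.12, -0.03, 0.4], [-15.6, -42.9, 17.6]],
    [40, [-0.12, -0.03, 0.4], [-15.6, -42.9, 17.6]],
    [40, [-0.12, -0.03, 0.4], [-15.6, -42.9, 17.6]],
    [40, [-0.12, -0.03, 0.4], [-15.6, -42.9, 17.6]],
  ],
)

```text
time: 17.27
position: [0.5148, 0.1023, 0.2903]
ee_rot: [0.517, 2.803, 0.168]
wrist_force: [-0.3, 0.5, -1.0]
opening: 0.593
grip_force: 25.0
```

carry_out(
  moves=[
    [40, [-0.11, -0.02, -0.4], [-15.6, -42.9, 17.6]],
    [40, [-0.11, -0.02, -0.8], [-15.6, -42.9, 17.6]],
    [40, [-0.11, -0.02, -1.45], [-15.6, -42.9, 17.6]],
    [40, [-0.11, -0.02, -1.45], [-15.6, -42.9, 17.6]],
    [40, [-0.11, -0.02, -1.45], [-15.6, -42.9, 17.6]],
  ],
)

```text
time: 17.9
position: [0.5074, 0.101, 0.2014]
ee_rot: [-0.054, 2.102, 0.028]
wrist_force: [0.6, -0.1, -0.0]
opening: 0.589
grip_force: 25.0
```

carry_out(
  moves=[
    [40, [0, 0, 0], [0, 0, 0]],
    [40, [0, 0, 0], [0, 0, 0]],
  ],
)

```text
time: 18.15
position: [0.5086, 0.1009, 0.2042]
ee_rot: [-0.049, 2.104, 0.029]
wrist_force: [-1.0, 0.1, -0.0]
opening: 0.59
grip_force: 25.0
```

```bash
cat >> h.py <<'E'
def held(i):
    s=get_state(); p=s["position"]; M=R.from_rotvec(s["ee_rot"]).as_matrix(); G=p+grip_point_offset*M[:,2]
    zb=G[2]+.010; t=snap("top"); fc=face(t,pocket(i),zb); print("G",G.round(4),"tilt",np.degrees(np.arccos(-M[2,2])).round(1),"face",fc,"want",pocket(i).round(4),TY-90)
    plan([("over",placing(i)+[0,0,.08],TY,60,TY+90),("place",placing(i),TY,60,TY+90)]); return fc
E
python3 -c "
from h import *
held(2)"
```

```text
G [0.649  0.1076 0.1212] tilt 59.4 face (array([0.6546, 0.1106]), 50.8, 41.6, -88.8) want [0.6549 0.1088 0.    ] -86.9
over         [0.01, -0.0, 0.08] [-0.0, -0.5, 0.4] rows>=0.1 tcp [0.51  0.101 0.21 ]
place        [0.0, -0.0, -1.33] [-0.0, 0.0, 0.0] rows>=1.3 tcp [0.51  0.101 0.13 ]
```

carry_out(
  moves=[
    [40, [0.01, -0.07, -0.5], [0, -0.5, 1.2]],
    [40, [0.01, -0.07, -1.0], [0, -0.5, 1.2]],
    [40, [0.01, -0.07, -1.0], [0, -0.5, 1.2]],
    [40, [0.01, -0.07, -1.15], [0, -0.5, 1.2]],
    [40, [0.01, -0.07, -1.25], [0, -0.5, 1.2]],
  ],
)

```text
time: 18.82
position: [0.5102, 0.0969, 0.1318]
ee_rot: [-0.071, 2.089, 0.041]
wrist_force: [-0.5, 0.0, -0.5]
opening: 0.59
grip_force: 25.0
```

carry_out(
  moves=[
    [40, [0, 0, 0], [0, 0, 0]],
    [40, [0, 0, 0], [0, 0, 0]],
  ],
)

```text
time: 19.08
position: [0.5099, 0.0969, 0.1314]
ee_rot: [-0.072, 2.09, 0.042]
wrist_force: [-0.1, 0.0, -0.5]
opening: 0.592
grip_force: 25.0
```

```bash
python3 -c "
from h import *
held(2)"
```

```text
G [0.6513 0.1066 0.0503] tilt 60.2 face (array([0.657 , 0.1114]), 54.5, 42.6, -85.9) want [0.6549 0.1088 0.    ] -86.9
over         [-0.0, 0.07, 1.31] [-0.0, 0.2, -0.8] rows>=1.3 tcp [0.51  0.101 0.21 ]
place        [-0.0, -0.0, -1.34] [-0.0, 0.0, -0.0] rows>=1.3 tcp [0.51  0.101 0.13 ]
```

carry_out(
  moves=[
    [40, [-0.02, -0.01, -0.03], [0, 0, 0]],
    [40, [-0.02, -0.01, -0.05], [0, 0, 0]],
    [60, [-0.02, -0.01, -0.05], [0, 0, 0]],
    [60, [-0.02, -0.01, -0.05], [0, 0, 0]],
    [60, [-0.52, -0.04, 0.23], [0, 0, 0]],
  ],
)

```text
time: 19.75
position: [0.478, 0.0942, 0.1413]
ee_rot: [-0.072, 2.097, 0.04]
wrist_force: [-0.1, -0.7, 1.1]
opening: 0.684
grip_force: 0.0
```

carry_out(
  moves=[
    [75, [-0.7, -0.04, 0.5], [0, 0, 0]],
    [75, [-0.7, -0.04, 1.3], [0, 0, 0]],
    [75, [-0.7, -0.04, 1.8], [0, 0, 0]],
  ],
)

```text
time: 20.12
position: [0.4356, 0.0921, 0.2548]
ee_rot: [-0.072, 2.087, 0.042]
wrist_force: [0.0, -0.4, 0.0]
opening: 0.852
grip_force: 0.0
```

```bash
python3 - <<'E'
from h import *
s=get_state();print(s["time"],s["position"],s["joints"].round(2))
t=snap("top","top5")
for i in(2,3): print(face(t,pocket(i),.056),pocket(i)[:2])
print(mould(t,(.5,.38),.036))
s=snap("side","side5"); crop(s,230,210,150,130,5,"c8")
E
```

```text
20.125 [0.43557903 0.09210524 0.25478969] [ 0.16 -0.77  2.33 -0.16  0.54 -1.39]
(array([0.6551, 0.112 ]), 57.5, 43.5, -90.0) [0.65488882 0.10877805]
(array([0.6495, 0.1929]), 55.2, 47.0, -87.5) [0.65056251 0.18866098]
(array([0.5015, 0.383 ]), 54.4, 44.9, 66.8)
```

View pics/c8.png

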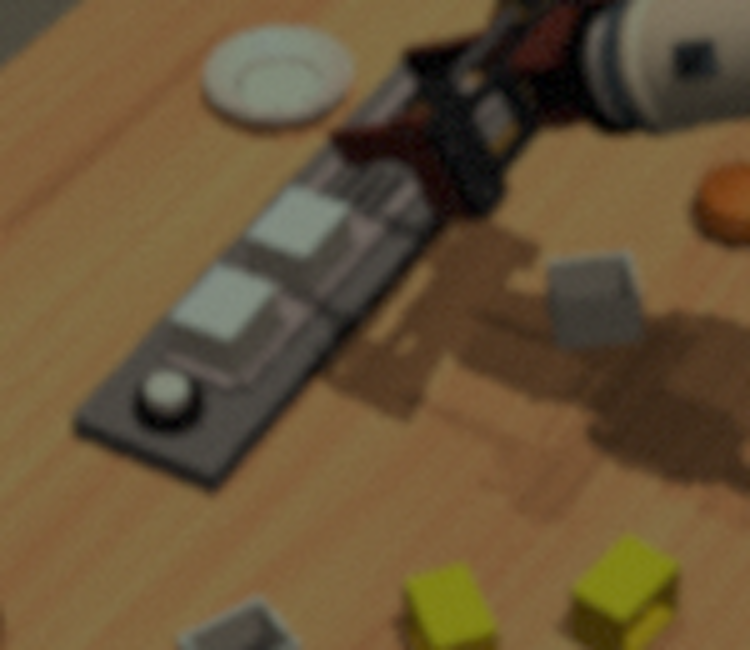

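```bash
cat >> h.py <<'E'
def upright(P,yaz,tilt=45):
    m=yaz+90; g=np.array([P[0],P[1],0])-u(m)*.004+[0,0,.024]; return g,m,tool(m,tilt,yaz).as_matrix()[:,2]
def laydown(Q,M): return np.array([Q[0],Q[1],0])+u(M)*.006+[0,0,.026]
E
sed -i 's/\[.6557,.0938,0\]/[.6557,.0953,0]/' h.py
python3 - <<'E'
from h import *
y=41.4; g,m,a=upright((.487,.0395),y); Q=(.53,.06);M=165
plan([("pre",g-a*.10,m,45,y),("pick",g,m,45,y),("up",g+[0,0,.1],m,45,y),("lay",laydown(Q,M)+[0,0,.08],M+180,45,M-90),("down",laydown(Q,M),M+180,45,M-90)])
E
```

```text
pre          [2.94, -3.26, -0.79] [41.2, 100.3, -36.4] rows>=10.7 tcp [ 0.613 -0.103  0.21 ]
pick         [-0.78, 0.89, -1.18] [0.0, 0.0, 0.0] rows>=1.6 tcp [ 0.566 -0.05   0.139]
up           [-0.0, -0.0, 1.67] [0.0, 0.0, 0.0] rows>=1.6 tcp [ 0.566 -0.05   0.239]
lay          [-2.56, 2.36, -0.3] [-48.0, -77.3, 26.4] rows>=8.9 tcp [0.413 0.091 0.221]
down         [0.0, -0.0, -1.33] [0.0, -0.0, -0.0] rows>=1.3 tcp [0.413 0.091 0.141]
```

carry_out(
  moves=[
    [80, [0.4, -0.6, 1.0], [6, 15, -5]],
    [80, [1.4, -1.6, 1.0], [20.6, 50.1, -18.2]],
    [80, [1.4, -1.6, 1.0], [20.6, 50.1, -18.2]],
    [80, [1.4, -1.6, 1.0], [20.6, 50.1, -18.2]],
    [80, [1.4, -1.6, 1.0], [20.6, 50.1, -18.2]],
  ],
)

```text
time: 20.85
position: [0.5204, -0.0046, 0.3096]
ee_rot: [0.554, 2.86, 0.282]
wrist_force: [0.1, 0.1, -0.2]
opening: 0.912
grip_force: 0.0
```

carry_out(
  moves=[
    [80, [1.5, -1.6, 0], [20.6, 50.1, -18.2]],
    [80, [1.5, -1.6, 0], [20.6, 50.1, -18.2]],
    [80, [1.5, -1.6, -0.6], [20.6, 50.1, -18.2]],
    [80, [1.5, -1.6, -1.2], [20.6, 50.1, -18.2]],
    [80, [1.5, -1.6, -1.2], [20.6, 50.1, -18.2]],
  ],
)

```text
time: 21.48
position: [0.6095, -0.1001, 0.2329]
ee_rot: [-0.961, -2.286, -0.406]
wrist_force: [-0.0, 0.8, 0.5]
opening: 0.91
grip_force: 0.0
```

```bash
python3 - <<'E'
from h import *
s=get_state();print(s["time"],s["position"],s["joints"].round(2))
y=41.4; g,m,a=upright((.487,.0395),y)
plan([("pre",g-a*.10,m,45,y),("pick",g,m,45,y),("up",g+[0,0,.1],m,45,y)])
E
```

```text
21.475 [ 0.60950974 -0.10013266  0.23291144] [-0.31  0.42  1.22  0.4   2.09 -0.99]
pre          [0.05, -0.05, -0.38] [1.9, 4.9, -2.0] rows>=0.5 tcp [ 0.613 -0.103  0.21 ]
pick         [-0.78, 0.88, -1.18] [-0.0, -0.0, -0.0] rows>=1.6 tcp [ 0.566 -0.05   0.139]
up           [0.0, 0.0, 1.67] [-0.0, -0.0, -0.0] rows>=1.6 tcp [ 0.566 -0.05   0.239]
```

carry_out(
  moves=[
    [80, [0.05, -0.05, -0.38], [1.9, 4.9, -2.0]],
    [80, [-0.34, 0.39, -0.95], [1.9, 4.9, -2.0]],
    [80, [-0.73, 0.83, -1.56], [1.9, 4.9, -2.0]],
    [80, [-0.73, 0.83, -1.56], [1.9, 4.9, -2.0]],
    [80, [-0.73, 0.83, -1.56], [1.9, 4.9, -2.0]],
  ],
)

```text
time: 22.1
position: [0.5669, -0.0507, 0.1465]
ee_rot: [-0.984, -2.199, -0.411]
wrist_force: [0.0, -0.4, 1.5]
opening: 0.909
grip_force: 0.0
```

carry_out(
  moves=[
    [40, [0, 0, 0], [0, 0, 0]],
    [40, [0, 0, 0], [0, 0, 0]],
    [40, [0, 0, 0], [0, 0, 0]],
    [40, [0, 0, 0], [0, 0, 0]],
  ],
)

```text
time: 22.6
position: [0.5666, -0.0505, 0.1467]
ee_rot: [-0.984, -2.199, -0.411]
wrist_force: [1.0, -1.4, 3.4]
opening: 0.587
grip_force: 25.0
```

carry_out(
  moves=[
    [40, [0, 0, 0.8], [0, 0, 0]],
    [40, [0, 0, 1.67], [0, 0, 0]],
    [40, [0, 0, 1.67], [0, 0, 0]],
  ],
)

```text
time: 22.98
position: [0.5671, -0.0503, 0.2513]
ee_rot: [-0.984, -2.207, -0.414]
wrist_force: [0.3, 0.2, -1.5]
opening: 0.592
grip_force: 24.9
```

```bash
python3 - <<'E'
from h import *
s=get_state();print(s["time"],s["position"],s["joints"].round(2),s["opening"]*87.8)
Q=(.53,.06);M=165
plan([("lay",laydown(Q,M)+[0,0,.08],M+180,45,M-90),("down",laydown(Q,M),M+180,45,M-90)])
E
```

```text
22.975 [ 0.56713524 -0.05032353  0.25131218] [-0.26  0.29  1.36  0.47  2.11 -0.88] 51.9482324693848
lay          [-2.57, 2.36, -0.5] [-47.8, -76.1, 25.7] rows>=8.7 tcp [0.413 0.091 0.221]
down         [-0.0, 0.0, -1.33] [0.0, -0.0, 0.0] rows>=1.3 tcp [0.413 0.091 0.141]
```

```bash
python3 - <<'E'
from h import *
for p,r in [((.5666,-.0505,.1467),(-.984,-2.199,-.411)),((.5671,-.0503,.2513),(-.984,-2.207,-.414))]:
    M=R.from_rotvec(r).as_matrix(); print(np.array(p)+.1633*M[:,2],np.degrees(np.arccos(-M[2,2])), M[:,1])
E
```

```text
[0.49173577 0.03538633 0.02971378] 44.24290329224759 [0.74794927 0.66369995 0.00861732]
[0.49313463 0.0353892  0.13359964] 43.882610810768405 [0.74747302 0.66414899 0.01379162]
```

```bash
python3 - <<'E'
from h import *
Q=(.53,.06);M=165; L=np.array([*Q,0])+u(M)*.012+[0,0,.0285]
plan([("lay",L+[0,0,.08],M+180,45,M-90),("down",L,M+180,45,M-90)])
E
```

```text
lay          [-2.67, 2.39, -0.46] [-47.8, -76.1, 25.7] rows>=8.7 tcp [0.407 0.093 0.224]
down         [-0.0, -0.0, -1.33] [0.0, -0.0, 0.0] rows>=1.3 tcp [0.407 0.093 0.144]
```

carry_out(
  moves=[
    [40, [-0.3, 0.5, 0.5], [-6, -9.5, 3.2]],
    [40, [-1.3, 1.18, 0.5], [-23.9, -38, 12.8]],
    [40, [-1.3, 1.18, 0.5], [-23.9, -38, 12.8]],
    [40, [-1.3, 1.18, 0.5], [-23.9, -38, 12.8]],
    [40, [-1.3, 1.18, 0.5], [-23.9, -38, 12.8]],
  ],
)

```text
time: 23.6
position: [0.4875, 0.0211, 0.2753]
ee_rot: [0.846, 2.98, 0.179]
wrist_force: [0.5, 1.1, -1.1]
opening: 0.59
grip_force: 24.9
```

carry_out(
  moves=[
    [40, [-1.3, 1.18, 0], [-23.9, -38, 12.8]],
    [40, [-1.3, 1.18, -0.5], [-23.9, -38, 12.8]],
    [40, [-1.3, 1.18, -0.9], [-23.9, -38, 12.8]],
    [40, [-1.3, 1.18, -0.9], [-23.9, -38, 12.8]],
    [40, [-1.3, 1.18, -0.9], [-23.9, -38, 12.8]],
  ],
)

```text
time: 24.22
position: [0.4092, 0.0918, 0.2196]
ee_rot: [0.313, 2.347, -0.132]
wrist_force: [-0.6, 0.7, -1.0]
opening: 0.588
grip_force: 24.9
```

```bash
python3 - <<'E'
from h import *
s=get_state();print(s["time"],s["position"],s["joints"].round(2),s["opening"]*87.8)
Q=(.53,.06);M=165; L=np.array([*Q,0])+u(M)*.012+[0,0,.0285]
plan([("lay",L+[0,0,.08],M+180,45,M-90),("down",L,M+180,45,M-90)])
t=snap("top","top6"); s=snap("side","side6"); crop(t,230,170,130,130,3,"x"); a=cv2.imread("pics/x.png")
crop(s,280,200,130,130,3,"x"); cv2.imwrite("pics/c9.png",np.hstack([a,cv2.imread("pics/x.png")]))
E
```

```text
24.225 [0.40922568 0.09180648 0.21959333] [ 0.29 -0.69  2.28 -0.48  0.92 -0.85] 51.6377881989261
lay          [-0.04, 0.02, 0.07] [0.0, -0.5, 0.3] rows>=0.1 tcp [0.407 0.093 0.224]
down         [0.0, -0.0, -1.33] [0.0, 0.0, -0.0] rows>=1.3 tcp [0.407 0.093 0.144]
```

View pics/c9.png

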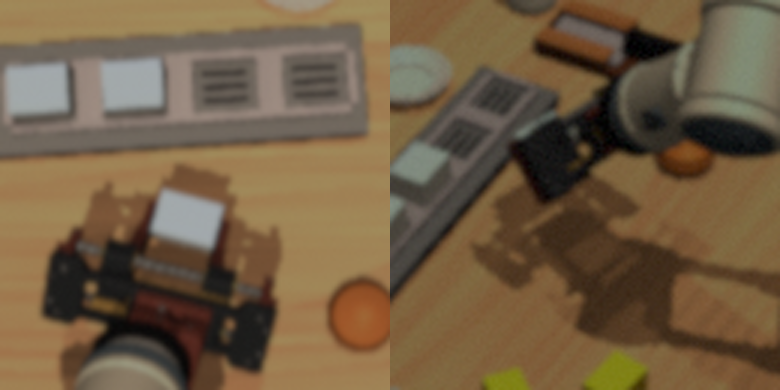

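The held mould (top crop 188,220) is on its side and level, with its mouth towards the robot. Lowering it.

carry_out(
  moves=[
    [40, [-0.02, 0.01, -0.5], [0, -0.5, 0]],
    [40, [-0.02, 0.01, -1.0], [0, -0.5, 0]],
    [40, [-0.02, 0.01, -1.15], [0, -0.5, 0]],
    [40, [-0.02, 0.01, -1.26], [0, -0.5, 0]],
    [40, [-0.02, 0.01, -1.26], [0, -0.5, 0]],
  ],
)

```text
time: 24.95
position: [0.4094, 0.092, 0.1471]
ee_rot: [0.319, 2.338, -0.128]
wrist_force: [-1.0, -0.8, 0.3]
opening: 0.596
grip_force: 24.9
```

carry_out(
  moves=[
    [40, [0, 0, 0], [0, 0, 0]],
    [40, [0, 0, 0], [0, 0, 0]],
  ],
)

```text
time: 25.2
position: [0.4094, 0.0921, 0.1476]
ee_rot: [0.319, 2.337, -0.127]
wrist_force: [0.4, 0.1, -0.8]
opening: 0.588
grip_force: 24.9
```

```bash
python3 - <<'E'
from h import *
s=get_state();M=R.from_rotvec(s["ee_rot"]).as_matrix();print(s["position"]+.1633*M[:,2],np.degrees(np.arccos(-M[2,2])),s["joints"].round(2),s["wrist_force"])
E
```

```text
[0.52091192 0.06168693 0.03225117] 45.0713532115729 [ 0.29 -0.61  2.36 -0.57  0.77 -0.72] [ 0.40065515  0.07157774 -0.77053462]
```

carry_out(
  moves=[
    [40, [0, 0, -0.03], [0, 0, 0]],
    [40, [0, 0, -0.07], [0, 0, 0]],
    [40, [0, 0, -0.07], [0, 0, 0]],
  ],
)

```text
time: 25.58
position: [0.4091, 0.0921, 0.1425]
ee_rot: [0.318, 2.338, -0.128]
wrist_force: [0.3, -0.6, -0.6]
opening: 0.587
grip_force: 24.9
```

carry_out(
  moves=[
    [60, [0, 0, 0], [0, 0, 0]],
    [70, [0, 0, 0], [0, 0, 0]],
    [70, [0, 0, 0], [0, 0, 0]],
    [80, [-0.5, 0.14, 0.5], [0, 0, 0]],
    [80, [-0.7, 0.2, 1.2], [0, 0, 0]],
  ],
)

```text
time: 26.2
position: [0.3659, 0.104, 0.213]
ee_rot: [0.318, 2.343, -0.131]
wrist_force: [1.6, 0.3, 1.0]
opening: 0.909
grip_force: 0.0
```

carry_out(
  moves=[
    [80, [0, 0, 0.8], [0, 0, 0]],
    [80, [0, -1, 1.6], [0, 0, 0]],
    [80, [0, -2, 1.6], [0, 0, 0]],
    [80, [0, -2, 1.6], [0, 0, 0]],
    [80, [0, -2, 1.6], [0, 0, 0]],
  ],
)

```text
time: 26.82
position: [0.3976, -0.0148, 0.3145]
ee_rot: [0.33, 2.356, -0.138]
wrist_force: [1.0, -0.6, -0.1]
opening: 0.91
grip_force: 0.0
```

```bash
python3 - <<'E'
from h import *
s=get_state();print(s["time"],s["position"],s["joints"].round(2))
t=snap("top","top7"); s=snap("side","side7")
print(face(t,(.53,.06),.042,.05))
y=75; g,m,a=lying((.53,.06),y)
crop(t,230,170,130,130,3,"x"); a_=cv2.imread("pics/x.png")
crop(s,280,200,130,130,3,"x"); cv2.imwrite("pics/c10.png",np.hstack([a_,cv2.imread("pics/x.png")]))
E
```

```text
26.825 [ 0.39757407 -0.01483034  0.31451427] [-0.06 -0.86  2.2  -0.18  1.05 -1.32]
(array([0.5324, 0.0663]), 42.6, 39.5, 73.3)
```

View pics/c10.png

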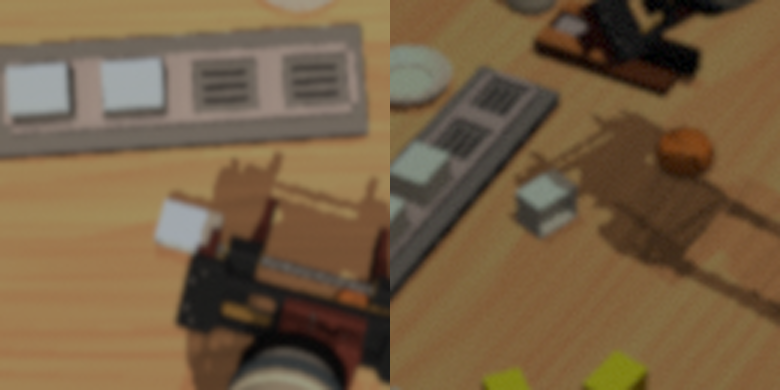

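The mould lies on its side at side-crop (545,203), mouth towards the robot. I'll swing over for the regrasp and measure it from there.

```bash
python3 - <<'E'
from h import *
y=75; g,m,a=lying((.53,.061),y)
plan([("pre",g-a*.14,m,30,y)])
E
```

```text
pre          [4.78, 0.55, -0.44] [19.8, 71.2, 0.6] rows>=6.9 tcp [0.684 0.02  0.288]
```

carry_out(
  moves=[
    [80, [2.4, 0.27, 0.5], [9.9, 35.6, 0.3]],
    [80, [2.4, 0.27, 0.5], [9.9, 35.6, 0.3]],
    [80, [2.4, 0.27, 0.5], [9.9, 35.6, 0.3]],
    [80, [2.4, 0.27, 0.5], [9.9, 35.6, 0.3]],
    [80, [2.4, 0.27, 0.5], [9.9, 35.6, 0.3]],
  ],
)

```text
time: 27.55
position: [0.5429, 0.0043, 0.3425]
ee_rot: [0.4, 2.997, -0.032]
wrist_force: [0.8, -0.0, 0.2]
opening: 0.915
grip_force: 0.0
```

carry_out(
  moves=[
    [80, [2.4, 0.27, -0.5], [9.9, 35.6, 0.3]],
    [80, [2.4, 0.27, -0.5], [9.9, 35.6, 0.3]],
    [80, [2.4, 0.27, -0.5], [9.9, 35.6, 0.3]],
    [80, [2.4, 0.27, -0.5], [9.9, 35.6, 0.3]],
    [80, [2.4, 0.27, -0.5], [9.9, 35.6, 0.3]],
  ],
)

```text
time: 28.18
position: [0.6859, 0.0201, 0.3126]
ee_rot: [-0.341, -2.601, -0.09]
wrist_force: [-0.1, 0.7, -0.6]
opening: 0.91
grip_force: 0.0
```

```bash
python3 - <<'E'
from h import *
s=get_state();print(s["time"],s["position"],s["joints"].round(2))
t=snap("top","top8"); print(mould(t,(.53,.063),.042),face(t,(.53,.063),.042,.05))
y=75; g,m,a=lying((.53,.061),y)
plan([("pre",g-a*.14,m,30,y),("pick",g,m,30,y)])
s=snap("side")
b=cv2.cvtColor(s,cv2.COLOR_BGR2HSV); k=((b[:,:,1]<60)&(b[:,:,2]>120)).astype(np.uint8); k[:250]=0;k[290:]=0;k[:,:315]=0;k[:,345:]=0
ys,xs=np.nonzero(k); print(xs.min(),xs.max(),ys.min(),ys.max()); c=cv2.approxPolyDP(max(cv2.findContours(k,0,2)[0],key=cv2.contourArea),2,True).reshape(-1,2); print(c.tolist()); print(plane("side",c,.042).round(4))
E
```

```text
28.175 [0.6859288  0.020132   0.31260773] [-0.05  0.56  0.86  0.13  2.22 -1.3 ]
(array([0.5298, 0.0442]), 99.5, 62.5, 0.0) (array([0.486 , 0.0165]), 12.0, 7.0, 0.0)
pre          [-0.02, -0.01, -0.44] [0.1, 0.3, -0.1] rows>=0.4 tcp [0.684 0.02  0.288]
pick         [-1.13, 0.31, -2.02] [-0.0, -0.0, 0.0] rows>=2.2 tcp [0.617 0.038 0.166]
324 338 259 276
[[338, 263], [330, 259], [324, 264], [330, 268]]
[[0.5156 0.051  0.042 ]
 [0.5458 0.0486 0.042 ]
 [0.5492 0.0771 0.042 ]
 [0.5243 0.0824 0.042 ]]
```

carry_out(
  moves=[
    [80, [-0.02, 0, -0.44], [0.1, 0.3, 0]],
    [80, [-0.58, 0.15, -1.4], [0.1, 0.3, 0]],
    [80, [-1.12, 0.3, -2.3], [0.1, 0.3, 0]],
    [80, [-1.12, 0.3, -2.46], [0.1, 0.3, 0]],
    [80, [-1.12, 0.3, -2.46], [0.1, 0.3, 0]],
  ],
)

```text
time: 28.9
position: [0.6187, 0.0372, 0.1687]
ee_rot: [-0.341, -2.598, -0.093]
wrist_force: [0.2, 0.3, 1.1]
opening: 0.911
grip_force: 0.0
```

carry_out(
  moves=[
    [80, [0, 0, 0], [0, 0, 0]],
    [80, [0, 0, 0], [0, 0, 0]],
  ],
)

```text
time: 29.15
position: [0.62, 0.0368, 0.1696]
ee_rot: [-0.341, -2.6, -0.094]
wrist_force: [-0.9, 0.7, -0.1]
opening: 0.912
grip_force: 0.0
```

```bash
cat >> h.py <<'E'
def where():
    s=get_state();M=R.from_rotvec(s["ee_rot"]).as_matrix();print("t",s["time"],"G",(s["position"]+.1633*M[:,2]).round(4),"tilt",np.degrees(np.arccos(-M[2,2])).round(1),"F",s["wrist_force"].round(1),"open",round(s["opening"]*87.8,1),"q",s["joints"].round(2))
E
python3 -c "
from h import *
where(); y=75; g,m,a=lying((.532,.0605),y); print(g)"
```

```text
t 29.15 G [0.5413 0.0581 0.0282] tilt 30.0 F [-0.9  0.7 -0.1] open 80.1 q [-0.03  0.45  1.27  0.13  1.93 -1.32]
[0.53972741 0.05842945 0.025     ]
```

carry_out(
  moves=[
    [80, [-0.02, 0, -0.05], [0, 0, 0]],
    [80, [-0.02, 0, -0.05], [0, 0, 0]],
    [40, [-0.02, 0, -0.05], [0, 0, 0]],
    [40, [-0.02, 0, -0.05], [0, 0, 0]],
    [40, [-0.02, 0, -0.05], [0, 0, 0]],
  ],
)

```text
time: 29.78
position: [0.6172, 0.037, 0.1636]
ee_rot: [-0.341, -2.594, -0.093]
wrist_force: [-0.7, -1.2, -0.3]
opening: 0.609
grip_force: 0.1
```

carry_out(
  moves=[
    [40, [0, 0, 0], [0, 0, 0]],
    [40, [0, 0, 0], [0, 0, 0]],
    [40, [0, 0, 0.8], [0, 0, 0]],
    [40, [0, 0, 1.7], [0, 0, 0]],
    [40, [0, 0, 1.7], [0, 0, 0]],
  ],
)

```text
time: 30.4
position: [0.618, 0.0371, 0.2716]
ee_rot: [-0.341, -2.603, -0.095]
wrist_force: [-0.5, 0.1, -0.7]
opening: 0.593
grip_force: 25.0
```

```bash
python3 - <<'E'
from h import *
where()
g=placing(1); f=TY
plan([("over",g+[0,0,.08],f,60,f+90),("place",g,f,60,f+90)])
E
```

```text
t 30.4 G [0.5398 0.0585 0.1298] tilt 29.8 F [-0.5  0.1 -0.7] open 52.0 q [-0.03  0.38  1.18  0.14  2.09 -1.3 ]
over         [-1.73, -0.24, -1.03] [-9.5, -89.6, 14.1] rows>=8.5 tcp [0.514 0.023 0.21 ]
place        [-0.0, -0.0, -1.34] [0.1, 0.0, -0.0] rows>=1.3 tcp [0.514 0.023 0.13 ]
```

carry_out(
  moves=[
    [40, [-0.87, -0.12, 0.4], [-4.8, -44.8, 7]],
    [40, [-0.87, -0.12, 0.4], [-4.8, -44.8, 7]],
    [40, [-0.87, -0.12, 0.4], [-4.8, -44.8, 7]],
    [40, [-0.87, -0.12, 0.4], [-4.8, -44.8, 7]],
    [40, [-0.87, -0.12, 0.4], [-4.8, -44.8, 7]],
  ],
)

```text
time: 31.02
position: [0.5641, 0.0299, 0.2882]
ee_rot: [0.163, 2.876, 0.073]
wrist_force: [-0.3, 0.7, -0.6]
opening: 0.588
grip_force: 25.0
```

carry_out(
  moves=[
    [40, [-0.86, -0.12, -0.4], [-4.8, -44.8, 7]],
    [40, [-0.86, -0.12, -0.8], [-4.8, -44.8, 7]],
    [40, [-0.86, -0.12, -1.43], [-4.8, -44.8, 7]],
    [40, [-0.86, -0.12, -1.43], [-4.8, -44.8, 7]],
    [40, [-0.86, -0.12, -1.43], [-4.8, -44.8, 7]],
  ],
)

```text
time: 31.65
position: [0.5118, 0.0226, 0.1999]
ee_rot: [-0.053, 2.104, 0.029]
wrist_force: [-0.9, -0.6, -0.8]
opening: 0.59
grip_force: 25.0
```

carry_out(
  moves=[
    [40, [0, 0, 0], [0, 0, 0]],
    [40, [0, 0, 0], [0, 0, 0]],
  ],
)

```text
time: 31.9
position: [0.5133, 0.0227, 0.2033]
ee_rot: [-0.053, 2.104, 0.029]
wrist_force: [0.4, 0.7, -1.2]
opening: 0.586
grip_force: 25.0
```

```bash
python3 -c "
from h import *
where(); held(1)"
```

```text
t 31.9 G [0.6537 0.0296 0.1202] tilt 59.4 F [ 0.4  0.7 -1.2] open 51.4 q [-0.05 -0.44  2.21  0.25  0.35 -1.86]
G [0.6537 0.0296 0.1202] tilt 59.4 face (array([0.6562, 0.0321]), 50.2, 41.6, -88.6) want [0.6592 0.0304 0.    ] -86.9
over         [0.01, -0.0, 0.1] [0.1, -0.5, 0.3] rows>=0.1 tcp [0.514 0.023 0.21 ]
place        [-0.0, -0.0, -1.33] [-0.0, -0.0, -0.0] rows>=1.3 tcp [0.514 0.023 0.13 ]
```

carry_out(
  moves=[
    [40, [0.03, -0.06, -0.5], [0, -0.5, 1.0]],
    [40, [0.03, -0.06, -1.0], [0, -0.5, 1.0]],
    [40, [0.03, -0.06, -1.0], [0, -0.5, 1.0]],
    [40, [0.03, -0.06, -1.15], [0, -0.5, 1.0]],
    [40, [0.03, -0.06, -1.15], [0, -0.5, 1.0]],
  ],
)

```text
time: 32.58
position: [0.5156, 0.0191, 0.1358]
ee_rot: [-0.071, 2.092, 0.04]
wrist_force: [-0.1, 0.9, -1.4]
opening: 0.593
grip_force: 25.0
```

```bash
python3 -c "
from h import *
where(); held(1)"
```

```text
t 32.575 G [0.6568 0.0286 0.0543] tilt 60.1 F [-0.1  0.9 -1.4] open 52.1 q [-0.07 -0.32  2.26  0.64  0.19 -2.27]
G [0.6568 0.0286 0.0543] tilt 60.1 face (array([0.6591, 0.0311]), 50.4, 41.7, -86.9) want [0.6592 0.0304 0.    ] -86.9
over         [-0.03, 0.06, 1.22] [0.1, 0.1, -0.8] rows>=1.2 tcp [0.514 0.023 0.21 ]
place        [0.0, -0.0, -1.33] [-0.0, 0.0, 0.0] rows>=1.3 tcp [0.514 0.023 0.13 ]
```

carry_out(
  moves=[
    [40, [0, 0, -0.06], [0, 0, 0]],
    [40, [0, 0, -0.12], [0, 0, 0]],
    [40, [0, 0, -0.12], [0, 0, 0]],
    [60, [0, 0, -0.12], [0, 0, 0]],
    [60, [0, 0, -0.12], [0, 0, 0]],
  ],
)

```text
time: 33.25
position: [0.5154, 0.019, 0.128]
ee_rot: [-0.071, 2.092, 0.039]
wrist_force: [0.5, -1.0, -0.1]
opening: 0.681
grip_force: 0.0
```

carry_out(
  moves=[
    [60, [-0.4, -0.02, 0.23], [0, 0, 0]],
    [75, [-0.9, -0.05, 0.6], [0, 0, 0]],
    [75, [-1.2, -0.06, 1.4], [0, 0, 0]],
    [75, [-1.2, 0.4, 2.0], [0, 0, 0]],
    [75, [-1.2, 0.8, 2.0], [0, 0, 0]],
  ],
)

```text
time: 33.88
position: [0.4436, 0.0673, 0.2537]
ee_rot: [-0.069, 2.082, 0.039]
wrist_force: [-0.7, -0.0, -0.7]
opening: 0.859
grip_force: 0.0
```

```bash
python3 - <<'E'
from h import *
where()
t=snap("top","top9"); s=snap("side","side9")
for i in(1,2,3): print(face(t,pocket(i),.056),pocket(i)[:2])
print(mould(t,(.5,.38),.036))
y=66.8; g,m,a=upright((.502,.383),y)
for tl in (45,35): plan([("pre",g-a*.12,m,tl,y),("pick",g,m,tl,y)])
h=cv2.cvtColor(s,cv2.COLOR_BGR2HSV); crop(s,230,200,150,150,5,"x")
print("jam", plane("top",[(107,271)],.09).round(3))
E
```

```text
t 33.875 G [0.5857 0.0766 0.1736] tilt 60.7 F [-0.7 -0.  -0.7] open 75.4 q [ 0.08 -0.76  2.32 -0.03  0.52 -1.54]
(array([0.6598, 0.0342]), 58.7, 45.1, -87.6) [0.65921512 0.03039512]
(array([0.6548, 0.1115]), 56.3, 44.1, -88.9) [0.65488882 0.11027805]
(array([0.65  , 0.1929]), 55.0, 46.5, -86.8) [0.65056251 0.19016098]
(array([0.5015, 0.383 ]), 54.3, 45.2, 67.1)
pre          [4.11, 3.9, -0.42] [17.7, 104.4, -19.1] rows>=10.1 tcp [0.69  0.303 0.224]
pick         [-1.3, 0.56, -1.41] [0.0, 0.0, -0.0] rows>=1.9 tcp [0.612 0.336 0.139]
pre          [3.78, 4.04, -0.11] [16.1, 94.6, -20.7] rows>=9.2 tcp [0.67  0.311 0.243]
pick         [-1.3, 0.56, -1.42] [-0.0, -0.0, 0.0] rows>=1.9 tcp [0.592 0.345 0.158]
jam [[0.467 0.52  0.09 ]]
```

carry_out(
  moves=[
    [80, [0.5, 0.6, 0.7], [2, 11, -2]],
    [80, [2.0, 1.95, 0.8], [8.9, 52.2, -9.6]],
    [80, [2.0, 1.95, 0.8], [8.9, 52.2, -9.6]],
    [80, [2.0, 1.95, 0.8], [8.9, 52.2, -9.6]],
    [80, [2.0, 1.95, 0.8], [8.9, 52.2, -9.6]],
  ],
)

```text
time: 34.6
position: [0.5639, 0.1844, 0.2936]
ee_rot: [0.259, 2.985, 0.156]
wrist_force: [-0.3, 0.4, -0.6]
opening: 0.912
grip_force: 0.0
```

carry_out(
  moves=[
    [80, [1.8, 2.1, 0], [8.9, 52.2, -9.6]],
    [80, [1.8, 2.1, 0], [8.9, 52.2, -9.6]],
    [80, [1.8, 2.1, -0.9], [8.9, 52.2, -9.6]],
    [80, [1.8, 2.1, -0.9], [8.9, 52.2, -9.6]],
    [80, [1.8, 2.1, -0.9], [8.9, 52.2, -9.6]],
  ],
)

```text
time: 35.22
position: [0.6719, 0.3097, 0.2377]
ee_rot: [-0.473, -2.318, -0.195]
wrist_force: [-0.1, 0.9, 0.1]
opening: 0.915
grip_force: 0.0
```

```bash
python3 - <<'E'
from h import *
where()
y=66.9; g,m,a=upright((.502,.383),y); print(g)
plan([("pre",g-a*.09,m,45,y),("pick",g,m,45,y)])
E
```

```text
t 35.225 G [0.5657 0.3549 0.1222] tilt 45.0 F [-0.1  0.9  0.1] open 80.3 q [ 0.28  0.77  0.74  0.58  2.19 -0.68]
[0.50567929 0.38143065 0.024     ]
pre          [-0.02, 0.02, -0.58] [0.1, 0.0, -0.0] rows>=0.6 tcp [0.67  0.311 0.203]
pick         [-0.98, 0.42, -1.06] [-0.0, 0.0, -0.0] rows>=1.4 tcp [0.612 0.336 0.139]
```

carry_out(
  moves=[
    [80, [-0.02, 0.02, -0.58], [0, 0, 0]],
    [80, [-0.5, 0.23, -1.1], [0, 0, 0]],
    [80, [-1.0, 0.44, -1.64], [0, 0, 0]],
    [80, [-1.0, 0.44, -1.64], [0, 0, 0]],
    [80, [-1.0, 0.44, -1.64], [0, 0, 0]],
  ],
)

```text
time: 35.85
position: [0.6119, 0.3358, 0.1435]
ee_rot: [-0.475, -2.328, -0.197]
wrist_force: [1.4, -0.4, -0.3]
opening: 0.912
grip_force: 0.0
```

```bash
python3 -c "
from h import *
where()"
```

```text
t 35.85 G [0.507  0.3809 0.0267] tilt 44.4 F [ 1.4 -0.4 -0.3] open 80.1 q [ 0.34  0.69  1.03  0.54  1.98 -0.75]
```

carry_out(
  moves=[
    [80, [-0.01, 0, -0.04], [0, 0, 0]],
    [40, [-0.01, 0, -0.04], [0, 0, 0]],
    [40, [-0.01, 0, -0.04], [0, 0, 0]],
    [40, [-0.01, 0, -0.04], [0, 0, 0]],
    [40, [-0.01, 0, -0.04], [0, 0, 0]],
  ],
)

```text
time: 36.48
position: [0.6107, 0.3364, 0.1409]
ee_rot: [-0.476, -2.329, -0.195]
wrist_force: [1.2, -0.7, 0.1]
opening: 0.59
grip_force: 25.0
```

```bash
python3 -c "
from h import *
where()
Q=(.53,.08);M=165; L=laydown(Q,M)
plan([('up',np.array([.506,.381,.124]),156.9,45,66.9),('lay',L+[0,0,.08],M+180,45,M-90),('down',L,M+180,45,M-90)])"
```

```text
t 36.475 G [0.5058 0.3812 0.0241] tilt 44.3 F [ 1.2 -0.7  0.1] open 51.8 q [ 0.34  0.69  1.04  0.54  1.98 -0.76]
up           [0.03, -0.01, 1.64] [0.2, 0.6, 0.0] rows>=1.6 tcp [0.612 0.336 0.239]
lay          [-3.33, -3.74, -0.3] [-29.4, -85.1, 6.4] rows>=8.4 tcp [0.413 0.111 0.221]
down         [-0.0, 0.0, -1.33] [0.0, 0.0, -0.0] rows>=1.3 tcp [0.413 0.111 0.141]
```

carry_out(
  moves=[
    [40, [0, 0, 0.8], [0, 0, 0]],
    [40, [0, 0, 1.7], [0, 0, 0]],
    [40, [0, 0, 2.2], [0, 0, 0]],
  ],
)

```text
time: 36.85
position: [0.6106, 0.3365, 0.2767]
ee_rot: [-0.475, -2.332, -0.197]
wrist_force: [0.1, 0.2, -1.9]
opening: 0.589
grip_force: 25.0
```

```bash
python3 -c "
from h import *
where()
Q=(.53,.08);M=165; L=laydown(Q,M)
plan([('lay',L+[0,0,.08],M+180,45,M-90),('down',L,M+180,45,M-90)])"
```

```text
t 36.85 G [0.5062 0.3815 0.1595] tilt 44.1 F [ 0.1  0.2 -1.9] open 51.7 q [ 0.34  0.6   0.92  0.6   2.15 -0.63]
lay          [-3.3, -3.75, -0.92] [-29.3, -84.3, 6.2] rows>=8.4 tcp [0.413 0.111 0.221]
down         [0.0, -0.0, -1.33] [0.0, 0.0, 0.0] rows>=1.3 tcp [0.413 0.111 0.141]
```

carry_out(
  moves=[
    [40, [-1.65, -1.88, 0.1], [-14.7, -42.1, 3.1]],
    [40, [-1.65, -1.88, 0.1], [-14.7, -42.1, 3.1]],
    [40, [-1.65, -1.88, 0.1], [-14.7, -42.1, 3.1]],
    [40, [-1.65, -1.88, 0.1], [-14.7, -42.1, 3.1]],
    [40, [-1.65, -1.88, 0.1], [-14.7, -42.1, 3.1]],
  ],
)

```text
time: 37.48
position: [0.5106, 0.2239, 0.2798]
ee_rot: [0.52, 3.087, 0.043]
wrist_force: [0.1, -0.7, -0.3]
opening: 0.585
grip_force: 25.0
```

carry_out(
  moves=[
    [40, [-1.65, -1.87, -0.2], [-14.7, -42.1, 3.1]],
    [40, [-1.65, -1.87, -0.5], [-14.7, -42.1, 3.1]],
    [40, [-1.65, -1.87, -1.0], [-14.7, -42.1, 3.1]],
    [40, [-1.65, -1.87, -1.0], [-14.7, -42.1, 3.1]],
    [40, [-1.65, -1.87, -1.0], [-14.7, -42.1, 3.1]],
  ],
)

```text
time: 38.1
position: [0.4119, 0.1114, 0.2175]
ee_rot: [0.315, 2.346, -0.131]
wrist_force: [0.5, 0.1, -1.0]
opening: 0.587
grip_force: 25.0
```

```bash
python3 -c "
from h import *
where()
Q=(.53,.08);M=165; L=laydown(Q,M)
plan([('lay',L+[0,0,.04],M+180,45,M-90),('down',L,M+180,45,M-90)])"
```

```text
t 38.1 G [0.5225 0.0809 0.1013] tilt 44.6 F [ 0.5  0.1 -1. ] open 51.5 q [ 0.34 -0.65  2.26 -0.53  0.93 -0.77]
lay          [0.01, 0.0, -0.6] [-0.0, -0.4, 0.3] rows>=0.6 tcp [0.413 0.111 0.181]
down         [0.0, 0.0, -0.67] [-0.0, 0.0, 0.0] rows>=0.6 tcp [0.413 0.111 0.141]
```

carry_out(
  moves=[
    [40, [0.01, 0, -0.5], [0, -0.4, 0.3]],
    [40, [0.01, 0, -1.0], [0, -0.4, 0.3]],
    [40, [0.01, 0, -1.2], [0, -0.4, 0.3]],
    [40, [0.01, 0, -1.3], [0, -0.4, 0.3]],
    [40, [0.01, 0, -1.3], [0, -0.4, 0.3]],
  ],
)

```text
time: 38.72
position: [0.4139, 0.1116, 0.1419]
ee_rot: [0.308, 2.336, -0.127]
wrist_force: [0.0, -0.0, -0.4]
opening: 0.59
grip_force: 25.0
```

```bash
python3 -c "
from h import *
where()"
```

```text
t 38.725 G [0.5258 0.0817 0.0269] tilt 45.2 F [ 0.  -0.  -0.4] open 51.8 q [ 0.34 -0.55  2.34 -0.62  0.76 -0.64]
```

carry_out(
  moves=[
    [40, [0, 0, -0.03], [0, 0, 0]],
    [60, [0, 0, -0.03], [0, 0, 0]],
    [75, [0, 0, -0.03], [0, 0, 0]],
    [80, [-0.4, 0.1, 0.5], [0, 0, 0]],
    [80, [-0.4, 0.1, 1.3], [0, 0, 0]],
  ],
)

```text
time: 39.35
position: [0.3878, 0.1175, 0.2171]
ee_rot: [0.306, 2.341, -0.129]
wrist_force: [0.5, 0.3, -0.1]
opening: 0.907
grip_force: 0.0
```

carry_out(
  moves=[
    [80, [0, 0, 0.8], [0, 10, 0]],
    [80, [0.4, -0.3, 1.4], [0, 20, 0]],
    [80, [0.8, -0.6, 2.0], [0, 30, 0]],
    [80, [0.8, -0.6, 2.0], [0, 30, 0]],
  ],
)

```text
time: 39.85
position: [0.4394, 0.0805, 0.3414]
ee_rot: [0.305, 2.851, -0.229]
wrist_force: [0.3, 0.1, 0.1]
opening: 0.912
grip_force: 0.0
```

```bash
python3 - <<'E'
from h import *
where()
t=snap("top","top10"); print(face(t,(.532,.08),.042,.05),mould(t,(.532,.08),.042))
g,m,a=lying((.5316,.0801),75)
plan([("pre",g-a*.12,m,30,75)])
E
```

```text
t 39.85 G [0.4791 0.0505 0.1859] tilt 17.7 F [0.3 0.1 0.1] open 80.1 q [ 0.19 -0.43  1.82 -0.23  1.54 -1.19]Traceback (most recent call last):
  File "<stdin>", line 3, in <module>
  File "h.py", line 60, in face
    return box(cv2.morphologyEx(b,cv2.MORPH_OPEN,np.ones((9,9))),c,half)
  File "h.py", line 28, in box
    k=max(cs,key=cv2.contourArea); (x,y),(w,h),a=cv2.minAreaRect(k)
ValueError: max() iterable argument is empty
```

```bash
python3 - <<'E'
from h import *
t=cv2.imread("pics/top10.png"); s=snap("side","side10")
exp=np.array([.5316,.0801,.042]); print("expect top",proj("top",exp),"side",proj("side",exp))
M=165; cor=[exp+u(M)*a*.018+u(M-90)*b*.026 for a,b in((1,1),(1,-1),(-1,-1),(-1,1))]
for n,im in(("top",t),("side",s)):
    h=cv2.cvtColor(im,cv2.COLOR_BGR2HSV); q=proj(n,exp)[0].astype(int)
    k=((h[:,:,1]<60)&(h[:,:,2]>70)).astype(np.uint8); w=np.zeros_like(k); w[q[1]-22:q[1]+22,q[0]-22:q[0]+22]=1; k*=w
    if k.sum()<20: print(n,"none",h[q[1],q[0]]); continue
    c=max(cv2.findContours(k,0,2)[0],key=cv2.contourArea); print(n,cv2.minAreaRect(c),"exp corners",proj(n,cor).round(0).tolist())
g,m,a=lying((.5316,.0801),75)
plan([("pre",g-a*.12,m,30,75)])
E
```

```text
expect top [[285.12880873 245.29252095]] side [[328.36264003 266.68726155]]
top ((284.08489990234375, 246.9528350830078), (18.818395614624023, 15.52174186706543), 15.945395469665527) exp corners [[274.0, 250.0], [293.0, 255.0], [297.0, 241.0], [277.0, 236.0]]
side ((329.804931640625, 269.756103515625), (16.554420471191406, 15.929725646972656), 51.34019470214844) exp corners [[326.0, 274.0], [339.0, 266.0], [331.0, 260.0], [318.0, 268.0]]
pre          [3.98, -0.67, -1.12] [18.0, 42.9, -4.7] rows>=4.4 tcp [0.676 0.041 0.27 ]
```

carry_out(
  moves=[
    [80, [1.0, -0.17, 0], [4.5, 10.7, -1.2]],
    [80, [2.0, -0.34, 0], [9, 21.4, -2.4]],
    [80, [3.0, -0.5, -0.3], [13.5, 32, -3.6]],
    [80, [3.98, -0.67, -0.8], [18, 42.9, -4.7]],
    [80, [3.98, -0.67, -1.12], [18, 42.9, -4.7]],
  ],
)

```text
time: 40.58
position: [0.6774, 0.0414, 0.2639]
ee_rot: [-0.341, -2.588, -0.092]
wrist_force: [-0.3, -0.3, 0.3]
opening: 0.912
grip_force: 0.0
```

carry_out(
  moves=[
    [80, [0, 0, 0], [0, 0, 0]],
  ],
)

```text
time: 40.7
position: [0.6756, 0.0418, 0.2652]
ee_rot: [-0.341, -2.59, -0.091]
wrist_force: [0.7, -0.4, -0.1]
opening: 0.912
grip_force: 0.0
```

```bash
python3 - <<'E'
from h import *
where()
g,m,a=lying((.5316,.0801),75); print(g)
plan([("pre",g-a*.12,m,30,75),("pick",g,m,30,75)])
E
```

```text
t 40.7 G [0.5956 0.063  0.1244] tilt 30.5 F [ 0.7 -0.4 -0.1] open 80.1 q [-0.02  0.55  0.97  0.14  2.14 -1.28]
[0.53932741 0.07802945 0.025     ]
pre          [0.01, -0.01, 0.09] [-0.0, -0.5, -0.0] rows>=0.1 tcp [0.676 0.041 0.27 ]
pick         [-0.97, 0.26, -1.74] [-0.0, 0.0, -0.0] rows>=1.9 tcp [0.618 0.057 0.166]
```

carry_out(
  moves=[
    [80, [-0.48, 0.12, -0.8], [0, -0.5, 0]],
    [80, [-0.96, 0.25, -1.6], [0, -0.5, 0]],
    [80, [-0.97, 0.25, -1.69], [0, -0.5, 0]],
    [80, [-0.97, 0.25, -1.69], [0, -0.5, 0]],
    [80, [-0.97, 0.25, -1.69], [0, -0.5, 0]],
  ],
)

```text
time: 41.32
position: [0.6194, 0.0563, 0.1747]
ee_rot: [-0.341, -2.616, -0.096]
wrist_force: [1.1, 0.3, -0.2]
opening: 0.912
grip_force: 0.0
```

```bash
python3 -c "
from h import *
where()"
```

```text
t 41.325 G [0.543  0.0775 0.032 ] tilt 29.1 F [ 1.1  0.3 -0.2] open 80.0 q [ 0.    0.44  1.27  0.14  1.92 -1.3 ]
```

carry_out(
  moves=[
    [80, [-0.06, 0, -0.1], [0, 0, 0]],
    [80, [-0.06, 0, -0.1], [0, 0, 0]],
    [40, [-0.06, 0, -0.1], [0, 0, 0]],
    [40, [-0.06, 0, -0.1], [0, 0, 0]],
    [40, [-0.06, 0, -0.1], [0, 0, 0]],
  ],
)

```text
time: 41.95
position: [0.6143, 0.0562, 0.1642]
ee_rot: [-0.341, -2.608, -0.095]
wrist_force: [-0.4, 0.0, -0.1]
opening: 0.605
grip_force: 0.2
```

```bash
python3 -c "
from h import *
where()"
```

```text
t 41.95 G [0.5367 0.0775 0.0221] tilt 29.5 F [-0.4  0.  -0.1] open 53.1 q [ 0.    0.44  1.29  0.14  1.91 -1.3 ]
```

carry_out(
  moves=[
    [40, [0, 0, 0], [0, 0, 0]],
    [40, [0, 0, 0], [0, 0, 0]],
    [40, [0, 0, 0.8], [0, 0, 0]],
    [40, [0, 0, 1.7], [0, 0, 0]],
    [40, [0, 0, 1.7], [0, 0, 0]],
  ],
)

```text
time: 42.58
position: [0.6149, 0.0563, 0.2722]
ee_rot: [-0.341, -2.617, -0.097]
wrist_force: [-0.8, 0.2, -1.6]
opening: 0.593
grip_force: 25.0
```

```bash
python3 - <<'E'
from h import *
where()
g=placing(0); f=TY
plan([("over",g+[0,0,.08],f,60,f+90)]); plan([("over",g+[0,0,.08],f,60,f+90),("place",g,f,60,f+90)])
E
```

```text
t 42.575 G [0.5387 0.0775 0.1293] tilt 29.0 F [-0.8  0.2 -1.6] open 52.0 q [ 0.    0.36  1.19  0.15  2.07 -1.27]
over         [-1.61, -1.89, -1.04] [-9.5, -88.8, 14.0] rows>=8.4 tcp [ 0.518 -0.057  0.21 ]
over         [-1.61, -1.89, -1.04] [-9.5, -88.8, 14.0] rows>=8.4 tcp [ 0.518 -0.057  0.21 ]
place        [-0.0, -0.0, -1.34] [0.0, 0.0, -0.0] rows>=1.3 tcp [ 0.518 -0.057  0.13 ]
```

carry_out(
  moves=[
    [40, [-0.8, -0.95, 0.4], [-4.8, -44.4, 7]],
    [40, [-0.8, -0.95, 0.4], [-4.8, -44.4, 7]],
    [40, [-0.8, -0.95, 0.4], [-4.8, -44.4, 7]],
    [40, [-0.8, -0.95, 0.4], [-4.8, -44.4, 7]],
    [40, [-0.8, -0.95, 0.4], [-4.8, -44.4, 7]],
  ],
)

```text
time: 43.2
position: [0.5653, -0.0008, 0.2891]
ee_rot: [0.161, 2.869, 0.073]
wrist_force: [0.1, 0.1, -1.0]
opening: 0.592
grip_force: 25.0
```

carry_out(
  moves=[
    [40, [-0.81, -0.94, -0.3], [-4.8, -44.4, 7]],
    [40, [-0.81, -0.94, -0.7], [-4.8, -44.4, 7]],
    [40, [-0.81, -0.94, -1.43], [-4.8, -44.4, 7]],
    [40, [-0.81, -0.94, -1.43], [-4.8, -44.4, 7]],
    [40, [-0.81, -0.94, -1.43], [-4.8, -44.4, 7]],
  ],
)

```text
time: 43.82
position: [0.516, -0.0572, 0.2006]
ee_rot: [-0.053, 2.105, 0.029]
wrist_force: [-0.3, -0.1, -0.7]
opening: 0.595
grip_force: 25.0
```

carry_out(
  moves=[
    [40, [0, 0, 0], [0, 0, 0]],
    [40, [0, 0, 0], [0, 0, 0]],
  ],
)

```text
time: 44.08
position: [0.5176, -0.0571, 0.2041]
ee_rot: [-0.055, 2.104, 0.029]
wrist_force: [0.2, -0.1, -0.4]
opening: 0.592
grip_force: 25.0
```

```bash
python3 -c "
from h import *
where(); held(0)"
```

```text
t 44.075 G [ 0.658  -0.0501  0.121 ] tilt 59.4 F [ 0.2 -0.1 -0.4] open 51.9 q [-0.26 -0.41  2.19  0.67  0.44 -2.36]
G [ 0.658  -0.0501  0.121 ] tilt 59.4 face (array([ 0.6601, -0.0481]), 50.2, 41.6, -87.3) want [ 0.6635 -0.0495  0.    ] -86.9
over         [0.01, -0.0, 0.09] [0.1, -0.5, 0.2] rows>=0.1 tcp [ 0.518 -0.057  0.21 ]
place        [0.0, -0.0, -1.34] [0.0, -0.0, -0.0] rows>=1.3 tcp [ 0.518 -0.057  0.13 ]
```

carry_out(
  moves=[
    [40, [0.05, -0.03, -0.5], [0, -0.5, 0.3]],
    [40, [0.05, -0.03, -1.0], [0, -0.5, 0.3]],
    [40, [0.05, -0.03, -1.0], [0, -0.5, 0.3]],
    [40, [0.05, -0.03, -1.12], [0, -0.5, 0.3]],
    [40, [0.05, -0.03, -1.12], [0, -0.5, 0.3]],
  ],
)

```text
time: 44.75
position: [0.5212, -0.0548, 0.1439]
ee_rot: [-0.057, 2.1, 0.026]
wrist_force: [-0.1, -0.7, 0.1]
opening: 0.597
grip_force: 25.0
```

```bash
sed -i 's/zb=G\[2\]+.010/zb=G[2]+.013/' h.py; python3 -c "
from h import *
where(); held(0)"
```

```text
t 44.75 G [ 0.662  -0.048   0.0614] tilt 59.7 F [-0.1 -0.7  0.1] open 52.4 q [-0.25 -0.3   2.22  0.94  0.32 -2.64]
G [ 0.662  -0.048   0.0614] tilt 59.7 face (array([ 0.6636, -0.0457]), 49.9, 41.2, -88.3) want [ 0.6635 -0.0495  0.    ] -86.9
over         [-0.05, -0.04, 1.1] [0.3, -0.3, 0.2] rows>=1.1 tcp [ 0.518 -0.057  0.21 ]
place        [0.0, -0.0, -1.34] [-0.0, -0.0, -0.0] rows>=1.3 tcp [ 0.518 -0.057  0.13 ]
```

Joint 6 is at its limit for this pocket. I'll set the mould back down and regrasp it with the hand turned half round.

```bash
python3 - <<'E'
from h import *
g=np.array([.5367,.0775,.0225])
plan([("raise",placing(0)+[0,0,.12],TY,60,TY+90),("overlie",g+[0,0,.08],165,29.5,75),("lie",g,165,29.5,75)])
E
```

```text
raise        [-0.05, -0.04, 1.76] [0.3, -0.3, 0.2] rows>=1.7 tcp [ 0.518 -0.057  0.25 ]
overlie      [1.6, 1.9, -0.08] [9.3, 89.3, -14.3] rows>=8.5 tcp [0.614 0.057 0.245]
lie          [0.0, -0.0, -1.33] [-0.0, 0.0, 0.0] rows>=1.3 tcp [0.614 0.057 0.165]
```

carry_out(
  moves=[
    [40, [0, 0, 0.9], [0, 0, 0]],
    [40, [0, 0, 1.7], [0, 0, 0]],
    [40, [0, 0, 1.7], [0, 0, 0]],
  ],
)

```text
time: 45.18
position: [0.5219, -0.0553, 0.2524]
ee_rot: [-0.057, 2.089, 0.022]
wrist_force: [0.7, 0.0, -0.1]
opening: 0.596
grip_force: 25.0
```

```bash
python3 - <<'E'
from h import *
where(); g=np.array([.5367,.0775,.0225])
plan([("overlie",g+[0,0,.08],165,29.5,75),("lie",g,165,29.5,75)])
E
```

```text
t 45.175 G [ 0.6635 -0.0488  0.1713] tilt 60.2 F [ 0.7  0.  -0.1] open 52.3 q [-0.25 -0.46  2.14  0.56  0.5  -2.24]
overlie      [1.54, 1.87, -0.13] [9.9, 89.5, -14.4] rows>=8.5 tcp [0.614 0.057 0.245]
lie          [0.0, -0.0, -1.33] [-0.0, 0.0, 0.0] rows>=1.3 tcp [0.614 0.057 0.165]
```

carry_out(
  moves=[
    [40, [0.3, 0.3, 0.8], [1, 9, -1.5]],
    [40, [0.77, 0.94, 0.8], [5, 44.8, -7.2]],
    [40, [0.77, 0.94, 0.8], [5, 44.8, -7.2]],
    [40, [0.77, 0.94, 0.8], [5, 44.8, -7.2]],
    [40, [0.77, 0.94, 0.8], [5, 44.8, -7.2]],
  ],
)

```text
time: 45.8
position: [0.5671, 0.0019, 0.2919]
ee_rot: [0.166, 2.883, 0.074]
wrist_force: [0.3, -0.9, -1.0]
opening: 0.591
grip_force: 25.0
```

carry_out(
  moves=[
    [40, [0.77, 0.93, 0], [5, 44.8, -7.2]],
    [40, [0.77, 0.93, 0], [5, 44.8, -7.2]],
    [40, [0.77, 0.93, -0.4], [5, 44.8, -7.2]],
    [40, [0.77, 0.93, -0.93], [5, 44.8, -7.2]],
    [40, [0.77, 0.93, -0.93], [5, 44.8, -7.2]],
  ],
)

```text
time: 46.42
position: [0.6128, 0.0573, 0.2309]
ee_rot: [-0.348, -2.582, -0.096]
wrist_force: [0.2, -0.1, -0.5]
opening: 0.596
grip_force: 25.0
```

```bash
python3 - <<'E'
from h import *
where(); g=np.array([.5367,.0775,.0225])
plan([("overlie",g+[0,0,.02],165,29.5,75),("lie",g,165,29.5,75)])
E
```

```text
t 46.425 G [0.5319 0.0795 0.0908] tilt 30.9 F [ 0.2 -0.1 -0.5] open 52.3 q [ 0.    0.39  1.23  0.15  2.04 -1.27]
overlie      [0.03, -0.01, -0.77] [-0.4, -1.4, 0.3] rows>=0.7 tcp [0.614 0.057 0.185]
lie          [-0.0, -0.0, -0.33] [0.0, 0.0, 0.0] rows>=0.3 tcp [0.614 0.057 0.165]
```

carry_out(
  moves=[
    [40, [0.03, -0.01, -0.5], [-0.4, -1.4, 0.3]],
    [40, [0.03, -0.01, -0.9], [-0.4, -1.4, 0.3]],
    [40, [0.03, -0.01, -1.05], [-0.4, -1.4, 0.3]],
    [40, [0.03, -0.01, -1.05], [-0.4, -1.4, 0.3]],
  ],
)

```text
time: 46.92
position: [0.6147, 0.0568, 0.173]
ee_rot: [-0.345, -2.617, -0.091]
wrist_force: [-0.4, 0.9, -0.9]
opening: 0.587
grip_force: 25.0
```

```bash
python3 -c "
from h import *
where()"
```

```text
t 46.925 G [0.5385 0.0774 0.0301] tilt 28.9 F [-0.4  0.9 -0.9] open 51.5 q [ 0.    0.43  1.29  0.14  1.91 -1.29]
```

carry_out(
  moves=[
    [40, [0, 0, -0.06], [0, 0, 0]],
    [40, [0, 0, -0.12], [0, 0, 0]],
    [40, [0, 0, -0.12], [0, 0, 0]],
  ],
)

```text
time: 47.3
position: [0.6149, 0.0568, 0.1667]
ee_rot: [-0.345, -2.619, -0.091]
wrist_force: [-0.2, -0.1, -1.4]
opening: 0.594
grip_force: 25.0
```

```bash
python3 -c "
from h import *
where()"
```

```text
t 47.3 G [0.539  0.0774 0.0236] tilt 28.8 F [-0.2 -0.1 -1.4] open 52.1 q [ 0.    0.43  1.29  0.14  1.9  -1.29]
```

carry_out(
  moves=[
    [60, [0, 0, 0], [0, 0, 0]],
    [75, [0, 0, 0], [0, 0, 0]],
    [75, [0.2, -0.05, 0.4], [0, 0, 0]],
    [75, [0.5, -0.13, 1.2], [0, 0, 0]],
    [80, [0.5, -0.13, 2.0], [0, 0, 0]],
  ],
)

```text
time: 47.92
position: [0.6454, 0.0486, 0.2874]
ee_rot: [-0.346, -2.618, -0.09]
wrist_force: [0.2, -0.7, -1.3]
opening: 0.901
grip_force: 0.0
```

```bash
python3 - <<'E'
from h import *
where()
c=np.array([.5325,.079]); y=75; g,m,a=lying(c,y)
plan([("high",g+[0,0,.15],m,0,-60),("half",g-a*.10,m,30,y-180)])
E
```

```text
t 47.925 G [0.5693 0.0692 0.1444] tilt 28.9 F [ 0.2 -0.7 -1.3] open 79.1 q [-0.01  0.44  1.06  0.14  2.12 -1.27]
high         [-1.75, 0.47, 0.85] [-36.3, -4.7, -131.4] rows>=12.7 tcp [0.54  0.077 0.338]
half         [2.12, -0.57, -1.42] [-4.0, 30.5, -44.0] rows>=5.0 tcp [0.667 0.043 0.253]
```

carry_out(
  moves=[
    [80, [0, 0, 0], [-21, 5.6, -39.4]],
    [80, [0, 0, 0], [-21, 5.6, -39.4]],
    [80, [0, 0, 0], [-21, 5.6, -39.4]],
    [80, [0, 0, 0], [-21, 5.6, -39.4]],
    [80, [0, 0, 0], [-21, 5.6, -39.4]],
  ],
)

```text
time: 48.55
position: [0.6449, 0.049, 0.2867]
ee_rot: [-1.326, -2.296, 0.176]
wrist_force: [-0.2, -0.3, 1.0]
opening: 0.913
grip_force: 0.0
```

carry_out(
  moves=[
    [80, [0, 0, 0], [-21, 5.6, -39.4]],
    [80, [0, 0, 0], [-21, 5.6, -39.4]],
    [80, [0, 0, 0], [-21, 5.6, -39.4]],
    [80, [0, 0, 0], [-21, 5.6, -39.4]],
    [80, [0, 0, 0], [-21, 5.6, -39.4]],
  ],
)

```text
time: 49.18
position: [0.6449, 0.049, 0.2866]
ee_rot: [-2.15, -1.654, 0.424]
wrist_force: [0.1, -0.1, 0.3]
opening: 0.912
grip_force: 0.0
```

carry_out(
  moves=[
    [80, [0, 0, 0], [-21, 5.6, -39.4]],
    [80, [0, 0, 0], [-21, 5.6, -39.4]],
    [80, [0, 0, 0], [-21, 5.6, -39.4]],
    [80, [0, 0, 0], [-21, 5.6, -39.4]],
    [80, [0, 0, 0], [-21, 5.6, -39.4]],
  ],
)

```text
time: 49.8
position: [0.6449, 0.049, 0.2866]
ee_rot: [-2.726, -0.737, 0.63]
wrist_force: [0.4, -0.3, -1.2]
opening: 0.916
grip_force: 0.0
```

carry_out(
  moves=[
    [80, [0, 0, 0], [-21, 5.6, -39.4]],
    [80, [0, 0, 0], [-21, 5.6, -39.4]],
    [80, [0, 0, 0], [-21, 5.6, -39.4]],
    [80, [0, 0, 0], [-21, 5.6, -39.4]],
    [80, [0, 0, 0], [-21, 5.6, -39.4]],
  ],
)

```text
time: 50.42
position: [0.6449, 0.049, 0.2866]
ee_rot: [-2.957, 0.382, 0.763]
wrist_force: [-0.2, 0.1, -0.1]
opening: 0.909
grip_force: 0.0
```

```bash
python3 - <<'E'
from h import *
where()
c=np.array([.5335,.079]); y=75; g,m,a=lying(c,y); print(g)
plan([("pre",g-a*.08,m,30,y-180),("pick",g,m,30,y-180)])
E
```

```text
t 50.425 G [0.5685 0.069  0.1437] tilt 28.9 F [-0.2  0.1 -0.1] open 79.8 q [-0.01  0.44  1.06  0.14  2.12  1.86]
[0.54122741 0.07692945 0.025     ]
pre          [0.23, -0.06, -0.85] [0.3, 1.0, -0.3] rows>=0.8 tcp [0.659 0.045 0.236]
pick         [-0.64, 0.17, -1.15] [-0.0, 0.0, 0.0] rows>=1.3 tcp [0.62  0.056 0.166]
```

carry_out(
  moves=[
    [80, [0.23, -0.06, -0.85], [0.3, 1.0, -0.3]],
    [80, [-0.1, 0.03, -1.45], [0.3, 1.0, -0.3]],
    [80, [-0.41, 0.11, -2.03], [0.3, 1.0, -0.3]],
    [80, [-0.41, 0.11, -2.03], [0.3, 1.0, -0.3]],
    [80, [-0.41, 0.11, -2.03], [0.3, 1.0, -0.3]],
  ],
)

```text
time: 51.05
position: [0.6203, 0.0556, 0.165]
ee_rot: [-2.945, 0.388, 0.789]
wrist_force: [0.9, 0.6, -0.3]
opening: 0.912
grip_force: 0.0
```

```bash
python3 -c "
from h import *
where()"
```

```text
t 51.05 G [0.5415 0.0768 0.0236] tilt 30.0 F [ 0.9  0.6 -0.3] open 80.1 q [-0.    0.46  1.27  0.14  1.92  1.85]
```

carry_out(
  moves=[
    [40, [0, 0, 0.02], [0, 0, 0]],
    [40, [0, 0, 0.02], [0, 0, 0]],
    [40, [0, 0, 0.02], [0, 0, 0]],
    [40, [0, 0, 0.02], [0, 0, 0]],
  ],
)

```text
time: 51.55
position: [0.6204, 0.0555, 0.166]
ee_rot: [-2.946, 0.394, 0.789]
wrist_force: [1.0, 0.2, -0.4]
opening: 0.589
grip_force: 25.0
```

carry_out(
  moves=[
    [40, [0, 0, 0.8], [0, 0, 0]],
    [40, [0, 0, 1.7], [0, 0, 0]],
    [40, [0, 0, 1.7], [0, 0, 0]],
  ],
)

```text
time: 51.92
position: [0.621, 0.0556, 0.274]
ee_rot: [-2.948, 0.393, 0.775]
wrist_force: [0.5, -0.5, -0.7]
opening: 0.587
grip_force: 25.0
```

```bash
python3 - <<'E'
from h import *
where()
g=placing(0); f=TY
plan([("over",g+[0,0,.08],f,60,f-90),("place",g,f,60,f-90)])
E
```

```text
t 51.925 G [0.5436 0.0768 0.1318] tilt 29.5 F [ 0.5 -0.5 -0.7] open 51.6 q [-0.    0.38  1.16  0.15  2.09  1.88]
over         [-1.71, -1.88, -1.07] [-9.5, -89.3, 14.4] rows>=8.5 tcp [ 0.518 -0.057  0.21 ]
place        [-0.0, -0.0, -1.34] [0.0, 0.0, -0.0] rows>=1.3 tcp [ 0.518 -0.057  0.13 ]
```

carry_out(
  moves=[
    [40, [-0.86, -0.94, 0.4], [-4.8, -44.7, 7.2]],
    [40, [-0.86, -0.94, 0.4], [-4.8, -44.7, 7.2]],
    [40, [-0.86, -0.94, 0.4], [-4.8, -44.7, 7.2]],
    [40, [-0.86, -0.94, 0.4], [-4.8, -44.7, 7.2]],
    [40, [-0.86, -0.94, 0.4], [-4.8, -44.7, 7.2]],
  ],
)

```text
time: 52.55
position: [0.5678, -0.0009, 0.2909]
ee_rot: [-3.061, 0.176, -0.406]
wrist_force: [0.3, -0.2, -0.3]
opening: 0.588
grip_force: 25.0
```

carry_out(
  moves=[
    [40, [-0.85, -0.94, -0.3], [-4.8, -44.7, 7.2]],
    [40, [-0.85, -0.94, -0.7], [-4.8, -44.7, 7.2]],
    [40, [-0.85, -0.94, -1.43], [-4.8, -44.7, 7.2]],
    [40, [-0.85, -0.94, -1.43], [-4.8, -44.7, 7.2]],
    [40, [-0.85, -0.94, -1.43], [-4.8, -44.7, 7.2]],
  ],
)

```text
time: 53.18
position: [0.5161, -0.0573, 0.2025]
ee_rot: [-2.706, -0.068, -1.546]
wrist_force: [0.1, 0.1, -0.3]
opening: 0.588
grip_force: 25.0
```

carry_out(
  moves=[
    [40, [0, 0, 0], [0, 0, 0]],
    [40, [0, 0, 0], [0, 0, 0]],
  ],
)

```text
time: 53.42
position: [0.5177, -0.0572, 0.2058]
ee_rot: [-2.705, -0.07, -1.547]
wrist_force: [0.1, -0.4, -0.6]
opening: 0.594
grip_force: 25.0
```

```bash
sed -i 's/zb=G\[2\]+.013/zb=G[2]+.011/' h.py; python3 -c "
from h import *
where(); held(0)"
```

```text
t 53.425 G [ 0.6582 -0.0501  0.123 ] tilt 59.5 F [ 0.1 -0.4 -0.6] open 52.2 q [-0.26 -0.41  2.19  0.67  0.44  0.78]
G [ 0.6582 -0.0501  0.123 ] tilt 59.5 face (array([ 0.6617, -0.0477]), 50.2, 41.2, -86.8) want [ 0.6635 -0.0495  0.    ] -86.9
over         [0.01, -0.0, 0.06] [155.3, 8.1, -90.6] rows>=16.8 tcp [ 0.518 -0.057  0.21 ]
place        [-0.0, -0.0, -1.34] [0.0, -0.0, 0.0] rows>=1.3 tcp [ 0.518 -0.057  0.13 ]
```

carry_out(
  moves=[
    [40, [0.02, -0.03, -0.5], [0, -0.5, 0]],
    [40, [0.02, -0.03, -1.0], [0, -0.5, 0]],
    [40, [0.02, -0.03, -1.0], [0, -0.5, 0]],
    [40, [0.02, -0.03, -1.15], [0, -0.5, 0]],
    [40, [0.02, -0.03, -1.15], [0, -0.5, 0]],
  ],
)

```text
time: 54.1
position: [0.5193, -0.059, 0.1382]
ee_rot: [-2.697, -0.07, -1.562]
wrist_force: [-0.1, -0.0, -0.9]
opening: 0.593
grip_force: 25.0
```

```bash
python3 -c "
from h import *
where(); held(0)"
```

```text
t 54.1 G [ 0.6608 -0.0519  0.0569] tilt 60.2 F [-0.1 -0.  -0.9] open 52.1 q [-0.26 -0.29  2.23  1.02  0.32  0.41]
G [ 0.6608 -0.0519  0.0569] tilt 60.2 face (array([ 0.6646, -0.0493]), 50.3, 41.3, -87.1) want [ 0.6635 -0.0495  0.    ] -86.9
over         [-0.02, 0.03, 1.19] [155.8, 8.1, -89.7] rows>=16.8 tcp [ 0.518 -0.057  0.21 ]
place        [0.0, -0.0, -1.34] [0.0, 0.0, -0.0] rows>=1.3 tcp [ 0.518 -0.057  0.13 ]
```

carry_out(
  moves=[
    [40, [-0.01, 0, -0.07], [0, 0, 0]],
    [40, [-0.01, 0, -0.14], [0, 0, 0]],
    [40, [-0.01, 0, -0.14], [0, 0, 0]],
    [60, [-0.01, 0, -0.14], [0, 0, 0]],
    [60, [-0.01, 0, -0.14], [0, 0, 0]],
  ],
)

```text
time: 54.78
position: [0.5185, -0.0591, 0.1292]
ee_rot: [-2.697, -0.07, -1.562]
wrist_force: [-0.1, -0.1, 0.3]
opening: 0.684
grip_force: 0.0
```

carry_out(
  moves=[
    [60, [-0.4, -0.02, 0.23], [0, 0, 0]],
    [60, [-0.9, -0.05, 0.6], [0, 0, 0]],
    [60, [-1.2, -0.06, 1.4], [0, 0, 0]],
    [60, [-1.2, -0.5, 2.0], [0, 0, 0]],
    [60, [-1.2, -1.0, 2.3], [0, 0, 0]],
  ],
)

```text
time: 55.4
position: [0.4462, -0.1194, 0.271]
ee_rot: [-2.695, -0.074, -1.57]
wrist_force: [-0.3, -0.7, 0.7]
opening: 0.685
grip_force: 0.0
```

carry_out(
  moves=[
    [0, [0, -0.5, 0.5], [0, 10, 0]],
    [0, [0, -1, 1.0], [0, 20, 0]],
    [0, [0, -1.5, 1.2], [0, 30, 0]],
    [0, [0, -2, 1.2], [0, 40, 0]],
    [0, [0, -2, 1.2], [0, 50, 0]],
  ],
)

```text
time: 56.02
position: [0.4461, -0.241, 0.3393]
ee_rot: [-3.09, -0.042, -0.265]
wrist_force: [1.1, 0.0, -0.6]
opening: 0.148
grip_force: 0.0
```

```bash
python3 - <<'E'
from h import *
where()
t=snap("top","top11"); s=snap("side","side11")
for i in range(4): print(face(t,pocket(i),.056),pocket(i)[:2].round(4))
a=cv2.resize(t[165:265,195:425],None,fx=3.4,fy=3.4,interpolation=2)[:,:780]; b=cv2.resize(s[170:310,235:495],None,fx=1.8*1.6,fy=1.8*1.6,interpolation=2)[:255+60,:780]
b=np.pad(b,((0,0),(0,780-b.shape[1]),(0,0))); cv2.imwrite("pics/c11.png",np.vstack([a,b])[:600])
E
```

```text
t 56.025 G [ 0.4738 -0.2342  0.1785] tilt 10.1 F [ 1.1  0.  -0.6] open 13.0 q [-0.61 -0.22  1.65  0.13  1.6   0.95]
(array([ 0.6624, -0.0547]), 59.7, 48.0, -85.9) [ 0.6635 -0.0495]
(array([0.6599, 0.034 ]), 59.2, 45.6, -87.8) [0.6592 0.0304]
(array([0.6552, 0.112 ]), 57.8, 46.3, -86.9) [0.6549 0.1103]
(array([0.6506, 0.1931]), 55.7, 46.5, -86.6) [0.6506 0.1902]
```

View pics/c11.png

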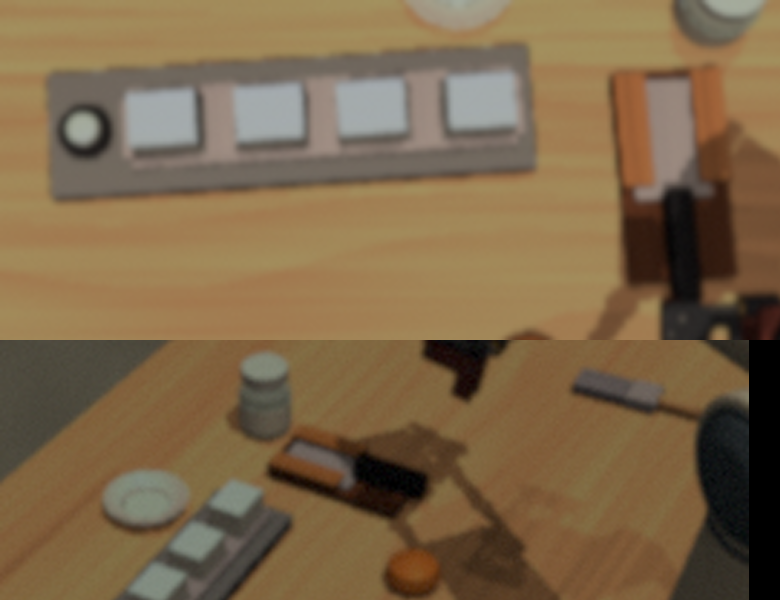

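All four moulds are in the pockets (faces at crop x of about 161, 269, 371 and 481). The lifter is in its slot, with the rear edge of the blade just outside the lips. Next I check seat heights from both views, and that the lifter is home.

```bash
python3 - <<'E'
from h import *
t=cv2.imread("pics/top11.png"); s=cv2.imread("pics/side11.png")
def cen(im,n,P,thr):
    q=proj(n,P)[0]; h=cv2.cvtColor(im,cv2.COLOR_BGR2HSV); S_=6
    x0,y0=int(q[0])-16,int(q[1])-16; v=cv2.resize(im[y0:y0+32,x0:x0+32].min(2),None,fx=S_,fy=S_,interpolation=2)
    th=(np.percentile(v[90:102,90:102],50)+thr)/2
    n_,l=cv2.connectedComponents((v>th).astype(np.uint8)); k=(l==l[96,96]).astype(np.uint8)
    k=cv2.morphologyEx(k,cv2.MORPH_OPEN,np.ones((25,25)))
    c=max(cv2.findContours(k,0,2)[0],key=cv2.contourArea); (x,y),wh,a=cv2.minAreaRect(c)
    m=cv2.moments(k,True); x,y=m["m10"]/m["m00"],m["m01"]/m["m00"]
    return (x0+(x+.5)/S_-.5,y0+(y+.5)/S_-.5),np.round(np.array(wh)/S_,1)
for i in range(4):
    P=pocket(i)+[0,0,.056]; a,wa=cen(t,"top",P,110); b,wb=cen(s,"side",P,75)
    e1,r1=ray("top",[a]); e2,r2=ray("side",[b]); A=np.c_[r1[0],-r2[0]]; k=np.linalg.lstsq(A,e2-e1,rcond=None)[0]
    X=e1+r1[0]*k[0];Y=e2+r2[0]*k[1]; print(i,np.round((X+Y)/2,4),"miss",np.linalg.norm(X-Y).round(4),wa,wb,P.round(4))
# blade rear edge along slot line at z=.0135-.016 and lip
H=3.4;O=np.array([.6125,-.2068,0])-u(H+90)*.001
for y in(-.022,.022,-.024,.024):
    v=np.arange(-.04,.0,.0005); q=proj("top",O+u(H+90)*y+np.outer(v,u(H))+[0,0,.015]).astype(np.float32)
    l=cv2.remap(t,q[None,:,0],q[None,:,1],2)[0].astype(int); print(y,[ (round(v[j]*1e3),l[j].min()) for j in range(0,80,6)])
E
```

```text
0 [ 0.6631 -0.0545  0.0567] miss 0.0009 [15.8 20.3] [10.3 13.5] [ 0.6635 -0.0495  0.056 ]
1 [0.6579 0.0318 0.0589] miss 0.0003 [15.9 20.6] [11.3 14.3] [0.6592 0.0304 0.056 ]
2 [0.6544 0.1098 0.0589] miss 0.0004 [15.8 20.6] [14.2 12.5] [0.6549 0.1103 0.056 ]
3 [0.6506 0.1914 0.0592] miss 0.0004 [15.9 20.3] [15.2 13.3] [0.6506 0.1902 0.056 ]
-0.022 [(-40, np.int64(16)), (-37, np.int64(14)), (-34, np.int64(16)), (-31, np.int64(16)), (-28, np.int64(18)), (-25, np.int64(25)), (-22, np.int64(46)), (-19, np.int64(68)), (-16, np.int64(78)), (-13, np.int64(72)), (-10, np.int64(57)), (-7, np.int64(41)), (-4, np.int64(37)), (-1, np.int64(36))]
0.022 [(-40, np.int64(16)), (-37, np.int64(18)), (-34, np.int64(20)), (-31, np.int64(24)), (-28, np.int64(27)), (-25, np.int64(40)), (-22, np.int64(73)), (-19, np.int64(107)), (-16, np.int64(121)), (-13, np.int64(113)), (-10, np.int64(90)), (-7, np.int64(69)), (-4, np.int64(61)), (-1, np.int64(62))]
-0.024 [(-40, np.int64(16)), (-37, np.int64(15)), (-34, np.int64(17)), (-31, np.int64(16)), (-28, np.int64(18)), (-25, np.int64(25)), (-22, np.int64(45)), (-19, np.int64(66)), (-16, np.int64(74)), (-13, np.int64(68)), (-10, np.int64(53)), (-7, np.int64(37)), (-4, np.int64(35)), (-1, np.int64(35))]
0.024 [(-40, np.int64(16)), (-37, np.int64(17)), (-34, np.int64(20)), (-31, np.int64(24)), (-28, np.int64(27)), (-25, np.int64(39)), (-22, np.int64(72)), (-19, np.int64(106)), (-16, np.int64(121)), (-13, np.int64(113)), (-10, np.int64(89)), (-7, np.int64(66)), (-4, np.int64(58)), (-1, np.int64(58))]
```

```bash
python3 - <<'E'
from h import *
H=3.4;O=np.array([.6125,-.2068,0])-u(H+90)*.001
b=O-u(H)*.140
plan([("over",b+[0,0,.10],H,0,H-90),("down",b+[0,0,.042],H,0,H-90)])
E
```

```text
over         [0.43, 0.39, -1.26] [-2.7, 9.9, 1.6] rows>=1.3 tcp [ 0.473 -0.216  0.263]
down         [-0.0, 0.0, -0.96] [0.0, 0.0, 0.0] rows>=0.9 tcp [ 0.473 -0.216  0.205]
```

carry_out(
  moves=[
    [0, [0.4, 0.39, 0], [-2.7, 9.9, 1.6]],
    [0, [0.43, 0.39, -0.9], [-2.7, 9.9, 1.6]],
    [0, [0.43, 0.39, -1.7], [-2.7, 9.9, 1.6]],
    [0, [0.43, 0.39, -2.24], [-2.7, 9.9, 1.6]],
    [0, [0.43, 0.39, -2.24], [-2.7, 9.9, 1.6]],
  ],
)

```text
time: 56.75
position: [0.4711, -0.2147, 0.2014]
ee_rot: [-3.138, -0.093, -0.001]
wrist_force: [-1.2, 0.1, 0.0]
opening: 0.003
grip_force: 0.0
```

carry_out(
  moves=[
    [0, [0.05, 0.003, 0], [0, 0, 0]],
    [0, [0.1, 0.006, 0], [0, 0, 0]],
    [0, [0.15, 0.009, 0], [0, 0, 0]],
    [0, [0.2, 0.012, 0], [0, 0, 0]],
    [0, [0.2, 0.012, 0], [0, 0, 0]],
  ],
)

```text
time: 57.38
position: [0.4844, -0.2149, 0.2045]
ee_rot: [3.139, 0.092, 0.004]
wrist_force: [0.1, 0.6, 0.8]
opening: 0.008
grip_force: 0.0
```

```bash
python3 -c "
from h import *
where()"
```

```text
t 57.375 G [ 0.4848 -0.2151  0.0412] tilt 0.2 F [0.1 0.6 0.8] open 0.7 q [-0.48 -0.04  1.72  0.    1.46  1.03]
```

carry_out(
  moves=[
    [0, [0.05, 0.003, 0], [0, 0, 0]],
    [0, [0.1, 0.006, 0], [0, 0, 0]],
    [0, [0.1, 0.006, 0], [0, 0, 0]],
  ],
)

```text
time: 57.75
position: [0.4903, -0.2146, 0.2043]
ee_rot: [3.139, 0.092, 0.004]
wrist_force: [0.4, 0.1, -0.8]
opening: 0.006
grip_force: 0.0
```

carry_out(
  moves=[
    [0, [0.05, 0.003, 0], [0, 0, 0]],
    [0, [0.05, 0.003, 0], [0, 0, 0]],
  ],
)

```text
time: 58.0
position: [0.4933, -0.2144, 0.2044]
ee_rot: [3.139, 0.092, 0.004]
wrist_force: [0.1, -0.2, -0.3]
opening: 0.006
grip_force: 0.0
```

carry_out(
  moves=[
    [0, [0.04, 0.002, 0], [0, 0, 0]],
    [0, [0.04, 0.002, 0], [0, 0, 0]],
  ],
)

```text
time: 58.25
position: [0.4952, -0.2143, 0.2044]
ee_rot: [3.139, 0.092, 0.001]
wrist_force: [-3.9, -0.3, 1.9]
opening: 0.004
grip_force: 2.0
```

carry_out(
  moves=[
    [0, [0.03, 0.002, 0], [0, 0, 0]],
    [0, [0.03, 0.002, 0], [0, 0, 0]],
  ],
)

```text
time: 58.5
position: [0.496, -0.2144, 0.2044]
ee_rot: [3.14, 0.091, -0.005]
wrist_force: [-11.7, 0.3, 7.8]
opening: 0.007
grip_force: 5.9
```

carry_out(
  moves=[
    [0, [0.03, 0.002, 0], [0, 0, 0]],
    [0, [0.03, 0.002, 0], [0, 0, 0]],
  ],
)

```text
time: 58.75
position: [0.4968, -0.2144, 0.2044]
ee_rot: [3.14, 0.091, -0.011]
wrist_force: [-19.6, 0.3, 11.0]
opening: 0.009
grip_force: 9.8
```

carry_out(
  moves=[
    [0, [-0.5, -0.03, 0], [0, 0, 0]],
    [0, [-0.5, -0.03, 1], [0, 0, 0]],
    [0, [-0.5, -0.03, 2], [0, 0, 0]],
    [0, [0, 0.5, 2], [0, 0, 0]],
    [0, [0.5, 1, 2], [0, 0, 0]],
  ],
)

```text
time: 59.38
position: [0.5299, -0.1536, 0.3261]
ee_rot: [3.138, 0.09, 0.01]
wrist_force: [0.7, -0.5, -0.4]
opening: 0.005
grip_force: 0.0
```

```bash
python3 - <<'E'
from h import *
where()
y=H=3.4
P=lambda i:pocket(i)+[0,0.001,0]
seq=[]
for i in range(4):
    for n,z in(("over",.085),("press",.0535)): seq.append((n+str(i),P(i)+[0,0,z+.0187],TY,0,TY-90))
b=np.array([.648,.2545,0]); seq+=[("overb",b+[0,0,.085+.0187],TY,0,TY-90)]
plan(seq)
E
```

```text
t 59.375 G [ 0.531  -0.1539  0.1628] tilt 0.4 F [ 0.7 -0.5 -0.4] open 0.4 q [-0.34 -0.04  1.51  0.    1.67  1.17]
over0        [2.23, 1.75, -0.98] [0.1, 0.4, -0.2] rows>=2.9 tcp [ 0.664 -0.048  0.267]
press0       [-0.0, 0.0, -0.53] [0.0, -0.0, 0.0] rows>=0.5 tcp [ 0.664 -0.048  0.236]
over1        [-0.08, 1.33, 0.53] [0.0, -0.0, 0.0] rows>=1.4 tcp [0.659 0.031 0.267]
press1       [0.0, 0.0, -0.53] [0.0, -0.0, 0.0] rows>=0.5 tcp [0.659 0.031 0.236]
over2        [-0.07, 1.33, 0.53] [0.0, -0.0, 0.0] rows>=1.4 tcp [0.655 0.111 0.267]
press2       [0.0, 0.0, -0.53] [0.0, -0.0, 0.0] rows>=0.5 tcp [0.655 0.111 0.236]
over3        [-0.07, 1.34, 0.53] [0.0, -0.0, 0.0] rows>=1.4 tcp [0.651 0.191 0.267]
press3       [0.0, -0.0, -0.53] [0.0, -0.0, 0.0] rows>=0.5 tcp [0.651 0.191 0.236]
overb        [-0.04, 1.05, 0.53] [0.0, -0.0, 0.0] rows>=1.1 tcp [0.648 0.254 0.267]
```

The lifter is against the stop (about 20 N, no movement). Now a gentle press on each mould to confirm its seat height.

carry_out(
  moves=[
    [0, [0.75, 0.56, 0], [0, 0.4, 0]],
    [0, [1.5, 1.12, 0], [0, 0.4, 0]],
    [0, [2.23, 1.68, -0.4], [0, 0.4, 0]],
    [0, [2.23, 1.68, -0.98], [0, 0.4, 0]],
    [0, [2.23, 1.68, -0.98], [0, 0.4, 0]],
  ],
)

```text
time: 60.0
position: [0.6626, -0.0525, 0.261]
ee_rot: [-3.14, -0.094, 0.018]
wrist_force: [0.2, 0.2, 0.6]
opening: 0.008
grip_force: 0.0
```

carry_out(
  moves=[
    [0, [0, 0, -0.3], [0, 0, 0]],
    [0, [0, 0, -0.42], [0, 0, 0]],
    [0, [0, 0, -0.47], [0, 0, 0]],
    [0, [0, 0, -0.47], [0, 0, 0]],
  ],
)

```text
time: 60.5
position: [0.6629, -0.0536, 0.2385]
ee_rot: [3.139, 0.091, -0.004]
wrist_force: [0.2, 0.6, 0.4]
opening: 0.007
grip_force: 0.0
```

carry_out(
  moves=[
    [0, [0, 0, -0.04], [0, 0, 0]],
    [0, [0, 0, -0.04], [0, 0, 0]],
  ],
)

```text
time: 60.75
position: [0.6629, -0.0535, 0.2383]
ee_rot: [3.139, 0.092, -0.003]
wrist_force: [-6.2, 0.3, 10.4]
opening: 0.006
grip_force: 5.0
```

carry_out(
  moves=[
    [0, [0, 0, -0.04], [0, 0, 0]],
    [0, [0, 0, -0.04], [0, 0, 0]],
  ],
)

```text
time: 61.0
position: [0.6628, -0.0534, 0.2383]
ee_rot: [3.138, 0.092, -0.001]
wrist_force: [-9.5, 1.1, 18.4]
opening: 0.008
grip_force: 9.3
```

carry_out(
  moves=[
    [0, [0, 0, 0.6], [0, 0, 0]],
    [0, [-0.08, 1.4, 0.6], [0, 0, 0]],
    [0, [-0.08, 1.4, 0.6], [0, 0, 0]],
    [0, [-0.08, 1.4, 0.1], [0, 0, 0]],
    [0, [-0.08, 1.4, 0.03], [0, 0, 0]],
  ],
)

```text
time: 61.62
position: [0.659, 0.0316, 0.2382]
ee_rot: [-3.14, -0.094, -0.004]
wrist_force: [-3.6, 4.0, 22.3]
opening: 0.005
grip_force: 11.3
```

carry_out(
  moves=[
    [0, [0, 0, -0.02], [0, 0, 0]],
    [0, [0, 0, -0.02], [0, 0, 0]],
  ],
)

```text
time: 61.88
position: [0.659, 0.0315, 0.2383]
ee_rot: [-3.139, -0.093, -0.005]
wrist_force: [-2.1, 4.1, 15.6]
opening: 0.008
grip_force: 7.8
```

carry_out(
  moves=[
    [0, [0, 0, 0.6], [0, 0, 0]],
    [0, [-0.07, 1.33, 0.6], [0, 0, 0]],
    [0, [-0.07, 1.33, 0.6], [0, 0, 0]],
    [0, [-0.07, 1.33, 0.1], [0, 0, 0]],
    [0, [-0.07, 1.33, 0.03], [0, 0, 0]],
  ],
)

```text
time: 62.5
position: [0.6547, 0.111, 0.2382]
ee_rot: [-3.14, -0.093, -0.003]
wrist_force: [-3.4, 2.5, 22.2]
opening: 0.005
grip_force: 11.1
```

carry_out(
  moves=[
    [0, [0, 0, -0.03], [0, 0, 0]],
    [0, [0, 0, -0.03], [0, 0, 0]],
  ],
)

```text
time: 62.75
position: [0.6546, 0.1109, 0.2383]
ee_rot: [-3.139, -0.093, -0.004]
wrist_force: [-2.6, 3.2, 16.8]
opening: 0.006
grip_force: 8.7
```

carry_out(
  moves=[
    [0, [0, 0, 0.6], [0, 0, 0]],
    [0, [-0.07, 1.34, 0.6], [0, 0, 0]],
    [0, [-0.07, 1.34, 0.6], [0, 0, 0]],
    [0, [-0.07, 1.34, 0.1], [0, 0, 0]],
    [0, [-0.07, 1.34, 0.03], [0, 0, 0]],
  ],
)

```text
time: 63.38
position: [0.6504, 0.1914, 0.2382]
ee_rot: [-3.139, -0.093, -0.002]
wrist_force: [-2.9, 2.3, 23.2]
opening: 0.003
grip_force: 11.5
```

carry_out(
  moves=[
    [0, [0, 0, -0.03], [0, 0, 0]],
    [0, [0, 0, -0.03], [0, 0, 0]],
  ],
)

```text
time: 63.62
position: [0.6503, 0.1912, 0.2383]
ee_rot: [-3.138, -0.093, -0.003]
wrist_force: [-2.2, 2.5, 18.0]
opening: 0.006
grip_force: 9.1
```

carry_out(
  moves=[
    [0, [0, 0, 0.6], [0, 0, 0]],
    [0, [0, 0, 0.9], [0, 0, 0]],
    [0, [0, 0, 0.9], [0, 0, 0]],
  ],
)

```text
time: 64.0
position: [0.6501, 0.1905, 0.2885]
ee_rot: [3.14, 0.091, -0.003]
wrist_force: [0.1, 0.5, 0.5]
opening: 0.0
grip_force: 0.0
```

```bash
python3 - <<'E'
from h import *
t=snap("top","top12"); o=cv2.imread("pics/top11.png")
for i in range(3): print(face(t,pocket(i),.056))
H=3.4;O=np.array([.6125,-.2068,0])-u(H+90)*.001
for y in(-.022,.022):
    v=np.arange(-.04,.0,.0005); q=proj("top",O+u(H+90)*y+np.outer(v,u(H))+[0,0,.015]).astype(np.float32)
    l=cv2.GaussianBlur(cv2.remap(t,q[None,:,0],q[None,:,1],2)[0].min(1)[None].astype(float),(9,1),0)[0]; print("blade rear",v[np.argmax(np.gradient(l))])
where(); b=np.array([.648,.2545,0])
plan([("overb",b+[0,0,.055+.0187],TY,0,TY-90),("touch",b+[0,0,.03+.0187],TY,0,TY-90)])
a=t[190:215,205:235]; r=rect(t,(.648,.254),.03,.032); print("button",box(cv2.cvtColor(r,6)>110,(.648,.254),.03))
print("side button",proj("side",[.648,.2545,.03]))
E
```

```text
(array([ 0.6635, -0.0562]), 56.0, 44.6, -87.2)
(array([0.66  , 0.0334]), 57.7, 45.0, -87.3)
(array([0.654 , 0.1167]), 45.5, 36.2, -82.6)
blade rear -0.022499999999999985
blade rear -0.022499999999999985
t 64.05 G [0.6491 0.1904 0.1234] tilt 0.3 F [-0.2  0.8  0.3] open 0.6 q [ 0.24  0.31  1.19 -0.    1.64  1.75]
overb        [-0.03, 1.07, -0.83] [0.1, -0.3, -0.2] rows>=1.3 tcp [0.648 0.254 0.237]
touch        [-0.0, -0.0, -0.41] [-0.0, 0.0, -0.0] rows>=0.4 tcp [0.648 0.254 0.212]
button (array([0.6448, 0.2558]), 22.5, 17.5, -90.0)
side button [[262.54107301 290.07395221]]
```

carry_out(
  moves=[
    [0, [-0.03, 0.5, 0], [0, -0.3, 0]],
    [0, [-0.03, 1.07, 0], [0, -0.3, 0]],
    [0, [-0.03, 1.07, -0.5], [0, -0.3, 0]],
    [0, [-0.03, 1.07, -1.0], [0, -0.3, 0]],
    [0, [-0.03, 1.07, -1.1], [0, -0.3, 0]],
  ],
)

```text
time: 64.68
position: [0.6472, 0.2551, 0.2183]
ee_rot: [3.138, 0.092, -0.006]
wrist_force: [-2.0, -0.1, 6.7]
opening: 0.006
grip_force: 3.1
```

carry_out(
  moves=[
    [0, [0, 0, -0.05], [0, 0, 0]],
    [0, [0, 0, -0.1], [0, 0, 0]],
    [0, [0, 0, -0.1], [0, 0, 0]],
  ],
)

```text
time: 65.05
position: [0.647, 0.255, 0.2181]
ee_rot: [3.139, 0.092, -0.002]
wrist_force: [-11.1, -2.8, 17.5]
opening: 0.001
grip_force: 8.8
```

carry_out(
  moves=[
    [0, [0, 0, -0.05], [0, 0, 0]],
    [0, [0, 0, -0.1], [0, 0, 0]],
    [0, [0, 0, -0.1], [0, 0, 0]],
  ],
)

```text
time: 65.42
position: [0.6468, 0.2549, 0.2176]
ee_rot: [3.14, 0.092, 0.002]
wrist_force: [-21.4, -6.5, 36.6]
opening: 0.003
grip_force: 18.6
```

carry_out(
  moves=[
    [0, [0, 0, 0.2], [0, 0, 0]],
    [0, [0, 0, 0.2], [0, 0, 0]],
  ],
)

```text
time: 65.68
position: [0.648, 0.2551, 0.2218]
ee_rot: [3.14, 0.092, 0.003]
wrist_force: [1.0, 1.3, 1.6]
opening: 0.0
grip_force: 1.1
```

carry_out(
  moves=[
    [0, [0, 0, 0.05], [0, 0, 0]],
    [0, [0, 0, 0.05], [0, 0, 0]],
  ],
)

```text
time: 65.92
position: [0.648, 0.255, 0.2231]
ee_rot: [3.139, 0.092, -0.001]
wrist_force: [0.8, 0.7, 1.8]
opening: 0.008
grip_force: 0.8
```

carry_out(
  moves=[
    [0, [0, 0, 1], [0, 0, 0]],
    [0, [0, 0, 2], [0, 0, 0]],
    [0, [-1, 0.5, 2], [0, 0, 0]],
    [0, [-2, 1, 2], [0, 0, 0]],
    [0, [-2, 1, 2], [0, 0, 0]],
  ],
)

```text
time: 66.55
position: [0.5252, 0.3167, 0.343]
ee_rot: [3.138, 0.098, -0.003]
wrist_force: [-0.5, 0.2, 0.2]
opening: 0.006
grip_force: 0.0
```

```bash
python3 - <<'E'
from h import *
where()
t=snap("top","top13"); s=snap("side","side13")
for i in range(4): print(face(t,pocket(i),.056))
a=cv2.resize(t[150:290,130:430],None,fx=2.6,fy=2.6,interpolation=2); b=cv2.resize(s[255:315,230:390],None,fx=4,fy=4,interpolation=2)[:230]
b=np.pad(b,((0,0),(0,a.shape[1]-b.shape[1]),(0,0))); cv2.imwrite("pics/c12.png",np.vstack([a,b])[:600])
E
```

```text
t 66.55 G [0.5248 0.3165 0.1797] tilt 0.2 F [-0.5  0.2  0.2] open 0.5 q [ 0.49  0.12  1.3  -0.    1.72  2.  ]
(array([ 0.6631, -0.0549]), 59.4, 46.8, -86.3)
(array([0.6592, 0.0326]), 58.5, 45.0, -90.0)
(array([0.6561, 0.1117]), 57.0, 44.8, -86.5)
(array([0.6516, 0.1903]), 50.3, 42.1, -86.9)
```

View pics/c12.png

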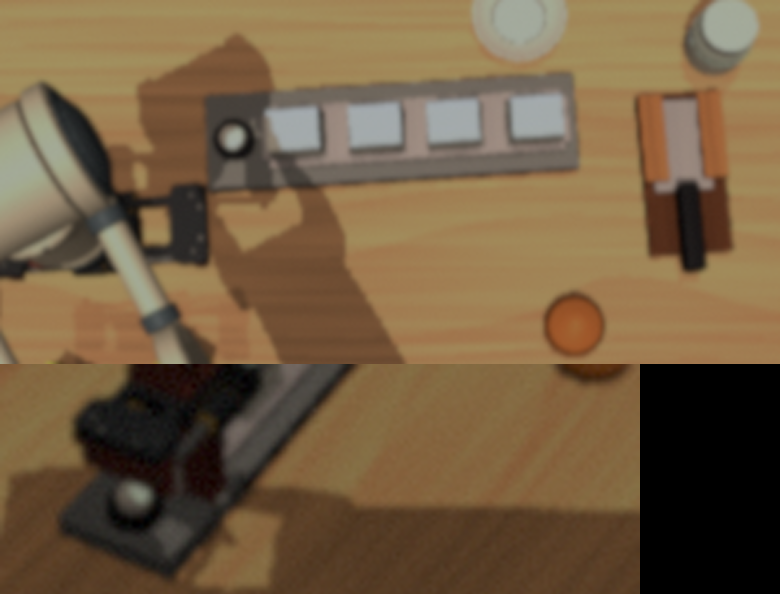

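The button bottomed out (36 N) and sprang back: it showed about 1.7 N with the tip 4 to 5 mm higher, and it is clear now. The last view shows all four moulds in the tray, the lifter home, and the arm touching nothing.

```bash
python3 -c "
from workcell import *
print(finish_job())"
```

```text
the job is handed in; nothing more can be done
None
```

I handed the job in at about 67 s: all four moulds are seated mouth down, the lifter is against its stop, and the start button was pressed fully down and released. The hand-in returned no verdict.

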